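# Load chocolate eggs into the bakery display case and bolt it

## Robot

A 6-joint arm with a two-finger parallel gripper is mounted at the origin on the work surface. World frame = base frame: x ahead of the robot, y to its left, z up, the work surface at z = 0. Lengths are in m, angles in degrees, forces in N, time in s.
With the tool pointing down it reaches from about 0.35 to 0.925 m from the base axis. Payload 6.4 kg.
Tool frame: the origin (TCP) lies at the very end of the fingers, on their centre line; the grasp point (between the pads) lies 19 mm behind it; x points along the fingers, z is the direction in which the jaws open and shut, and the axes are right-handed (so a half turn about x gives the same grasp; the last joint's range is limited). The gripper opens to 94 mm and grips with 3 to 60 N. Pads are 16 mm wide; open, the fingers measure 119 mm over their backs; the gripper's body (75 mm by 177 mm) begins 78 mm behind the grasp point.
Start: joints at [62.848, 14.043, 89.255, -0, 76.702, -9.975], TCP at [0.192, 0.621, 0.185] pointing down, gripper open.
Joint ranges: [-179.41, 179.41], [-58.25, 129.5], [7.25, 145.43], [-54.29, 234.29], [11.92, 165.04], [-157.13, 157.13]. Speed limits (degrees/s): [147.25, 147.25, 180, 180, 180, 180].

## Interface

Orientations are given as [roll, pitch, yaw] about the fixed x, y, z axes, in that order (R = Rz(yaw) Ry(pitch) Rx(roll)).
In Python, from cell import robot gives the robot as it stands.
- The arm moves only by the shell command python3 -m inch 'ROWS' [OPENING] [FORCE]. ROWS is JSON, a list of rows, each an object with "translation": the shift along the tool's x, y, z scaled (see below), a list of three; "rotation": the turn, a rotation vector about the tool's x, y, z scaled (see below), a list of three. A call has 1 to 5 rows; each row shifts and turns the pose as measured when the row begins, along the tool's axes as they then stand; what a row does not reach is not made up. The controller multiplies each number of a shift by 15 cm and each number of a turn by 90 degrees. A row lasts 1/10 s, in which the tool goes at most 50 mm and 8.59 degrees, less where a joint would pass 70% of its speed; a pose out of reach is approached as far as the arm can. A call with a number of a shift or a turn outside -1 to 1 is refused whole. A call with a gripper value outside its range is refused whole. OPENING is the gripper's target within -1 to 1 (fully open at 1, half-way at 0, shut at -1), set as the call begins (- or left out, the last holds). The fingers move at their own pace and stop on an object; FORCE is the grip in N (left out, the last holds). Time passes only in rows, so rows that do not move let the fingers close. It gives the time, the measured TCP pose, the force and the opening at its end, in the units of the state.
- robot.read_state(): the state, without advancing time (a new reading comes with each control period).
- robot.capture(name): name is "side" or "top"; returns a dict with "image" (420x560x3 uint8, red, green, blue), "fx", "fy", "cx", "cy" (pixels), "view" (4x4, takes a point from world to camera coordinates). Camera axes: x right, y down, z forward; pixel columns grow to the right and rows downward; lengths in m; the calibration is good to about 2 mm. A picture is of the moment at which its call begins. There is no depth.
- robot.job_done(): hands the job in, once; it reports no verdict.
Trained networks look in a picture, given as the dict that the camera call returned (one of the last four; its "shot" number tells which), for a name from the list of things; names that differ only in an ending like _2 or _b are one class to them, and where a whole thing is asked for, a point or a joint stands for the part that bears it (a point fixed in the world has none). Each returns a list of dicts, best first, with "conf" (0 to 1); they miss things now and then, are a little off and sometimes report something else, mostly with a low value. They report only what shows in the picture. A call takes as long as a camera call.
- robot.regions_of(picture, name): "pixels" (420x560 bool, what is visible of it) and "bbox" ([left, top, width, height] in pixels, round what is visible of it).
- robot.place_of(picture, name): "centre" ([row, column] in pixels: a listed point, or the origin of a listed thing).
The state is a dict: "clock": time; "joint_pos": joint angles; "joint_vel": joint speeds; "tau": joint torques, N m; "ee_pos": TCP position; "ee_rot": TCP orientation; "force": force on the tool from outside, world axes, zero at the start; "moment": the same for the moment, N m; "opening": finger opening in m.
Only numpy, scipy, OpenCV 4.12 (cv2) and the standard library are available. Lean on these libraries where they do the work, as an engineer would, in place of code of your own. Each camera call takes 0.05 s, during which the arm holds its last target. There are 200 camera calls.

## Task

Draw the bolt of the little display case, pull its see-through door open towards you, and gently set every chocolate egg standing on the counter upright into a pocket of its own in the case's tray. Then push the door back up until it is fully closed and slide the bolt fully home through its keeper. The eggs have thin shells: hold them lightly, do not drop them into the case or press them hard against it, and leave the jar, cup and tin where they are.

Things in the scene. Friction and masses are not known exactly. Their poses are not given: they have to be found in the camera images.
- case: Wooden counter-top case, fixed, 160 mm deep (x), 400 mm wide (y). Origin: under the middle of its pocket row, at counter height; x points to its back (roughly away from the robot), z up. 48 mm high walls: front centred on x = -70 mm, ends on y = +-197, back on x = 80. A back rail (x 61 to 91 mm, top at z = 122 mm) carries the bolt. Tray top at z = 14 mm, 4 pockets along y at x = 0, 92 mm apart.
- door (a joint): Angle of the clear door, rad: 0 closed, 1.35 fully open (stop). Closed, the leaf slopes up and back from its bottom hinge at 35 deg above level, over the tray; opening swings its upper edge up, over and towards the robot, to 22 deg past upright (knob then 220 mm up). Stiff hinge: stays at any angle; up to 5 N at its knob. The bolt locks it, and can enter the keeper only when it is within 0.02 rad of closed.
- hinge (a point): Middle of the door's hinge line, at case x = -55 mm, z = 55 mm; the hinge axis runs along the case's y axis. The door is a flat clear leaf with dark wooden edges, 145 mm from hinge to upper edge and 384 mm wide.
- door_knob (a point): Centre of the door's red ball knob, 30 mm in diameter, on a 10 mm stem that sticks out of the door's upper edge in the plane of the door: 178 mm from the hinge line, case y = -70 mm. It can be pinched from above with fingers closing along the case's y axis, and turns between the fingers as the door swings.
- bolt (a joint): Travel of the steel barrel bolt, m: 0 fully drawn (stop), 0.045 fully home (stop). It slides along the case's y axis, towards -y is home; below 0.024 it is clear of the keeper. Takes 2 to 3 N, stays where it is left. A 12 mm rod on top of the back rail at case x = 74, z = 145 mm; the keeper is a square steel loop on the door's upper edge at case y = 10 mm.
- bolt_knob (a point): Middle of the bolt's brass knob: an upright cylinder 16 mm in diameter and 32 mm tall, this point 181 mm above the counter. It can be pinched from above. The guide lugs beside it reach up to z = 155 mm. It lies at case y = 120 mm when drawn and 75 mm when home.
- pocket1 (a point): Where the centre of an egg lies when it stands properly in this round pocket (40 mm across, 9 mm deep, floor 5 mm above the counter): on the pocket's axis, 35 mm above the counter. Axes as the case.
- pocket2 (a point): Where the centre of an egg lies when it stands properly in this round pocket (40 mm across, 9 mm deep, floor 5 mm above the counter): on the pocket's axis, 35 mm above the counter. Axes as the case.
- pocket3 (a point): Where the centre of an egg lies when it stands properly in this round pocket (40 mm across, 9 mm deep, floor 5 mm above the counter): on the pocket's axis, 35 mm above the counter. Axes as the case.
- pocket4 (a point): Where the centre of an egg lies when it stands properly in this round pocket (40 mm across, 9 mm deep, floor 5 mm above the counter): on the pocket's axis, 35 mm above the counter. Axes as the case.
- egg1_centre (a point): Centre of a hollow dark brown chocolate egg: 44 mm in diameter (straight from 25 to 33 mm above its foot), 60 mm tall, 90 g, solid heavy flat foot 26 mm across, so it rights itself if knocked; z runs from foot to tip. Starts upright on the counter; may be absent (None). Breaks above 25 N of grip, or 20 N against the case (a drop of some cm). 5 N of grip is enough.
- egg2_centre (a point): Centre of a hollow cream chocolate egg: 44 mm in diameter (straight from 25 to 33 mm above its foot), 60 mm tall, 90 g, solid heavy flat foot 26 mm across, so it rights itself if knocked; z runs from foot to tip. Starts upright on the counter; may be absent (None). Breaks above 25 N of grip, or 20 N against the case (a drop of some cm). 5 N of grip is enough.
- egg3_centre (a point): Centre of a hollow pink chocolate egg: 44 mm in diameter (straight from 25 to 33 mm above its foot), 60 mm tall, 90 g, solid heavy flat foot 26 mm across, so it rights itself if knocked; z runs from foot to tip. Starts upright on the counter; may be absent (None). Breaks above 25 N of grip, or 20 N against the case (a drop of some cm). 5 N of grip is enough.
- egg4_centre (a point): Centre of a hollow caramel chocolate egg: 44 mm in diameter (straight from 25 to 33 mm above its foot), 60 mm tall, 90 g, solid heavy flat foot 26 mm across, so it rights itself if knocked; z runs from foot to tip. Starts upright on the counter; may be absent (None). Breaks above 25 N of grip, or 20 N against the case (a drop of some cm). 5 N of grip is enough.
- jam: Bystander: amber jam jar with yellow lid, 64 mm in diameter, 90 mm tall; origin at the centre of its underside. Leave alone.
- cup: Bystander: white cup, 76 mm in diameter, 75 mm tall; origin at the centre of its underside. Leave alone.
- tin: Bystander: metal tin, 72 mm in diameter, 110 mm tall; origin at the centre of its underside. Leave alone.

How it is judged:
By the outcome, as a careful person would: the job done as asked, in the order asked, and still so for the second after the job is handed in, with the robot touching nothing.
Of egg1, egg2, egg3, egg4 only 2 to 4 are there at a start; the rules pass over those that are not, and their reading is None.
At some moment in a run one of egg1, egg2, egg3, egg4 may be knocked a few centimetres aside while the robot is not near it.
It also fails if it takes over 210 s, if anything falls off the work surface, if the arm or the gripper's body presses on something with over 40 N, if the wrist force passes 120 N, or if a joint passes its speed limit or range.

## Working session

There is one attempt and no reset: what is moved stays moved. The work goes in short steps, Python scripts to look and compute and a shell command to move; the robot and the scene stay as the last step left them, time stands still between calls to the robot, and variables do not carry over. Pictures are saved under pics/ and viewed, about 12 in all and at most 16, crops included, and the job is handed in when it is done.

```bash
ls; mkdir -p pics; cat > h.py <<'E'
import numpy as np, cv2, json
from cell import robot
from scipy.spatial.transform import Rotation as R
def ray(p,rc):
    V=np.array(p["view"]);Rm=V[:3,:3];t=V[:3,3]
    d=Rm.T@np.array([(rc[1]-p["cx"])/p["fx"],(rc[0]-p["cy"])/p["fy"],1.]);return -Rm.T@t,d/np.linalg.norm(d)
def atz(p,rc,z):
    o,d=ray(p,rc);return o+d*(z-o[2])/d[2]
def tri(a,ra,b,rb):
    (o1,d1),(o2,d2)=ray(a,ra),ray(b,rb)
    s=np.linalg.lstsq(np.c_[d1,-d2],o2-o1,rcond=None)[0]
    x,y=o1+d1*s[0],o2+d2*s[1];return (x+y)/2,np.linalg.norm(x-y)
def proj(p,X):
    c=np.array(p["view"])@np.r_[X,1];return c[1]/c[2]*p["fy"]+p["cy"],c[0]/c[2]*p["fx"]+p["cx"]
def best(p,n,thr=0.3):
    r=robot.place_of(p,n);return (r[0]["centre"],r[0]["conf"]) if r and r[0]["conf"]>thr else None
def save(p,f): cv2.imwrite("pics/"+f,p["image"][:,:,::-1])
def rows(dpos,yaw=0):
    """world shift (m) -> tool axes units"""
    s=robot.read_state();M=R.from_euler("xyz",s["ee_rot"],degrees=True)
    return np.round(M.inv().apply(dpos)/0.15,3)
E
python3 - <<'E'
from h import *
np.set_printoptions(precision=4,suppress=True)
s=robot.read_state();print(s["clock"],s["ee_pos"],s["ee_rot"],s["opening"],s["force"])
print(R.from_euler("xyz",s["ee_rot"],degrees=True).as_matrix())
a=robot.capture("top");b=robot.capture("side");save(a,"t0.png");save(b,"s0.png")
for n in "case hinge door_knob bolt_knob pocket1 pocket2 pocket3 pocket4 egg1_centre egg2_centre egg3_centre egg4_centre jam cup tin".split():
    u,v=best(a,n),best(b,n)
    X=tri(a,u[0],b,v[0]) if u and v else None
    print(n,u,v,X)
print(robot.read_state()["clock"])
E
```

```text
pics
0.0 [0.1917 0.6204 0.184 ] [ 170.3255   89.8896 -116.8533] 0.09412316434322708 [ 0.6293 -0.0439 -0.4288]
[[-0.0009 -0.9554  0.2954]
 [-0.0017  0.2954  0.9554]
 [-1.      0.0003 -0.0019]]
case None ([250.3, 298.7], 0.63) None
hinge ([220.7, 313.8], 0.56) ([249.3, 288.5], 0.76) (array([ 0.54  , -0.1171,  0.0276]), np.float64(0.017900075387610893))
door_knob ([158.0, 340.7], 0.69) ([230.9, 335.6], 0.98) (array([ 0.6927, -0.1817,  0.1253]), np.float64(0.01372586909334851))
bolt_knob ([166.5, 289.4], 0.45) ([175.4, 183.6], 0.7) (array([ 0.4132, -0.0515,  0.4489]), np.float64(0.32511071591744944))
pocket1 None ([276.1, 319.0], 0.95) None
pocket2 None ([276.1, 319.0], 0.95) None
pocket3 None ([276.1, 319.0], 0.95) None
pocket4 None ([276.1, 319.0], 0.95) None
egg1_centre ([199.2, 164.0], 0.59) ([177.6, 224.9], 0.47) (array([0.5304, 0.3465, 0.0208]), np.float64(0.11486258844527998))
egg2_centre ([200.1, 197.7], 0.58) None None
egg3_centre ([198.3, 160.7], 0.63) ([168.3, 247.4], 0.4) (array([0.582 , 0.3509, 0.0316]), np.float64(0.014023579216976029))
egg4_centre ([232.9, 194.5], 0.65) ([190.2, 234.5], 0.41) (array([0.4829, 0.2429, 0.0282]), np.float64(0.006761442040408072))
jam ([159.3, 193.0], 0.72) ([177.9, 289.4], 0.63) (array([ 0.7283,  0.2661, -0.0065]), np.float64(0.008090759372607456))
cup ([231.7, 440.1], 0.6) ([357.7, 331.8], 0.83) (array([ 0.5079, -0.503 , -0.0002]), np.float64(0.0046644167349823035))
tin ([281.7, 122.8], 0.56) ([174.4, 181.9], 0.74) (array([ 0.3266,  0.4564, -0.0001]), np.float64(0.022420181690475088))
1.6
```

View pics/t0.png

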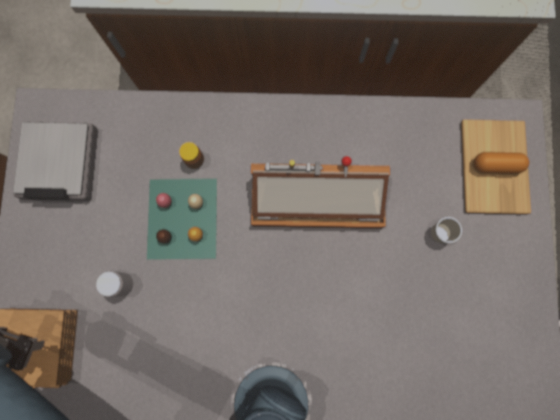

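View pics/s0.png

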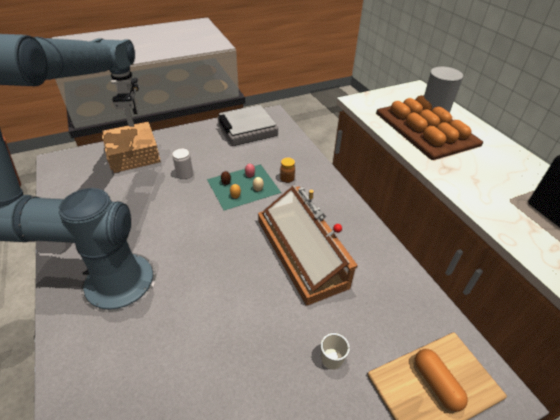

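The top view shows 4 eggs on a mat: pink (163,200), cream (195,201), dark (163,237) and caramel (195,233). It also shows the case, with the bolt knob at about (292,163) and the red knob at (346,161). I'll refine these by colour and fit the case pose.

```bash
python3 - <<'E'
import cv2,numpy as np
t=cv2.imread("pics/t0.png")[145:245,240:400];s=cv2.imread("pics/s0.png")[175:310,245:365]
cv2.imwrite("pics/c0.png",np.hstack([cv2.resize(t,(480,300),interpolation=cv2.INTER_CUBIC).copy(),np.zeros((300,1,3),np.uint8),cv2.resize(s,(267,300),interpolation=cv2.INTER_CUBIC)]))
E
cat > vis.py <<'E'
from h import *
from scipy.optimize import least_squares
from scipy import ndimage as nd
def blob(p,box,h,s=100,v=60,vmax=256):
    c0,c1,r0,r1=box;H=cv2.cvtColor(p["image"],cv2.COLOR_RGB2HSV).astype(int)[r0:r1,c0:c1]
    m=((H[...,0]-h[0])%180<=(h[1]-h[0])%180)&(H[...,1]>s)&(H[...,2]>v)&(H[...,2]<vmax)
    l,n=nd.label(m)
    if n==0:return None
    k=1+np.argmax(nd.sum(m,l,range(1,n+1)));rr,cc=np.where(l==k)
    return (rr.mean()+r0,cc.mean()+c0),len(rr),(rr.min()+r0,rr.max()+r0,cc.min()+c0,cc.max()+c0)
E
python3 - <<'E'
from vis import *
np.set_printoptions(precision=4,suppress=True)
a=robot.capture("top");b=robot.capture("side")
print("red",A:=blob(a,(335,360,150,172),(170,8),140),B:=blob(b,(325,345,218,240),(170,8),140))
print(tri(a,A[0],b,B[0]))
print("brass",A2:=blob(a,(285,300,155,167),(18,32),90),B2:=blob(b,(303,320,185,204),(18,32),90))
print(tri(a,A2[0],b,B2[0]))
# eggs: regions
for n in ["egg1","egg2","egg3","egg4"]:
    for p in (a,b):
        for r in robot.regions_of(p,n+"_centre")[:2]:
            print(n,r["bbox"],round(r["conf"],2))
E
```

```text
red ((np.float64(160.95384615384614), np.float64(346.2)), 65, (np.int64(157), np.int64(165), np.int64(342), np.int64(350))) ((np.float64(227.54716981132074), np.float64(337.4339622641509)), 53, (np.int64(224), np.int64(231), np.int64(334), np.int64(341)))
(array([ 0.6809, -0.1952,  0.1569]), np.float64(0.0019816321436856815))
brass ((np.float64(163.0), np.float64(291.5)), 30, (np.int64(160), np.int64(166), np.int64(289), np.int64(294))) ((np.float64(193.4), np.float64(310.6333333333333)), 30, (np.int64(190), np.int64(197), np.int64(309), np.int64(313)))
(array([ 0.6632, -0.0422,  0.1826]), np.float64(0.003955704985550418))
egg1 [154.4, 228.4, 18.4, 15.3] 0.51
egg1 [219.9, 170.1, 12.7, 14.2] 0.48
egg1 [260.5, 184.5, 100.1, 119.1] 0.4
egg2 [190.7, 190.1, 13.5, 18.9] 0.66
egg3 [157.4, 191.4, 10.7, 14.7] 0.6
egg3 [249.8, 154.1, 139.7, 66.2] 0.59
egg3 [245.5, 164.1, 14.0, 11.8] 0.67
egg4 [189.3, 225.3, 13.4, 10.2] 0.72
egg4 [251.6, 157.4, 140.4, 70.3] 0.71
```

View pics/c0.png

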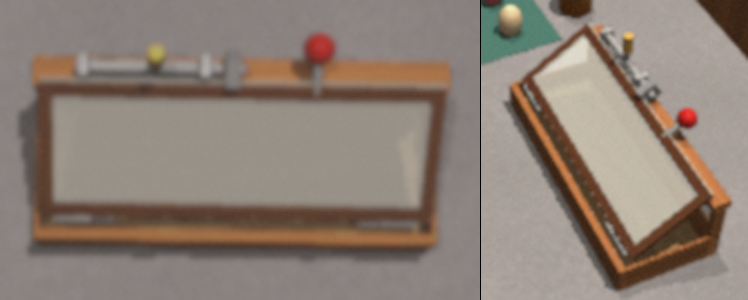

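```bash
cat > fit.py <<'E'
from vis import *
np.set_printoptions(precision=4,suppress=True)
a=robot.capture("top");b=robot.capture("side")
O=[(a,(161,346.2),(.0908,-.07,.1571)),(b,(227.5,337.4),(.0908,-.07,.1571)),(a,(163,291.5),(.074,.075,.185)),(b,(193.4,310.6),(.074,.075,.182)),
(a,(164.3,251.7),(.091,.2,.122)),(a,(166.7,389.3),(.091,-.2,.122)),(a,(225,251.7),(-.077,.2,.048)),(a,(226,385),(-.077,-.2,.048))]
def W(q,X): c,s=np.cos(q[2]),np.sin(q[2]);return np.array([q[0]+c*X[0]-s*X[1],q[1]+s*X[0]+c*X[1],X[2]])
f=lambda q:np.concatenate([np.subtract(proj(p,W(q,X)),u) for p,u,X in O])
r=least_squares(f,[.59,-.12,0.],loss="soft_l1",f_scale=1.)
print(r.x,np.degrees(r.x[2]));print(f(r.x).reshape(-1,2))
for n,X in dict(bolt=(.074,.075,.181),knob=(.0908,-.07,.157),p1=(0,-.138,.035),p4=(0,.138,.035)).items(): print(n,W(r.x,X))
E
python3 fit.py; python3 - <<'E'
from vis import *
np.set_printoptions(precision=4,suppress=True)
a=robot.capture("top");b=robot.capture("side")
im=a["image"];
def show(p,box):
    c0,c1,r0,r1=box
    # not-mat, saturation by difference from green mat
    q=p["image"][r0:r1,c0:c1].astype(int); mat=np.median(q.reshape(-1,3),0); m=(np.abs(q-mat).sum(2)>45)&(q[...,0]>mat[0]+12)|(q.sum(2)<75)
    l,n=nd.label(m);return [((c+np.array([r0,c0])).round(1),int(s)) for c,s in zip(nd.center_of_mass(m,l,range(1,n+1)),nd.sum(m,l,range(1,n+1))) if s>20],mat
print(show(a,(150,214,184,254)));print(show(b,(214,272,164,202)))
E
```

```text
[ 0.5892 -0.1252  0.0119] 0.6824347380617791
[[ 0.3023 -0.5322]
 [-0.3173  0.1276]
 [ 0.8324  2.3714]
 [ 1.3361  1.3114]
 [-0.6308 -1.7874]
 [-1.5606  0.1147]
 [ 0.4036 -1.2218]
 [ 0.785   0.4563]]
bolt [ 0.6623 -0.0493  0.181 ]
knob [ 0.6808 -0.1941  0.157 ]
p1 [ 0.5909 -0.2631  0.035 ]
p4 [0.5876 0.0128 0.035 ]
([(array([198.7, 162.4]), 144), (array([200.1, 194.6]), 143), (array([232.8, 194.4]), 155)], array([ 94., 123., 112.]))
([(array([168.3, 239.9]), 471), (array([182.1, 258. ]), 106), (array([189.1, 235.1]), 105), (array([198.4, 215.3]), 25), (array([199.3, 264.5]), 68)], array([ 87., 129., 114.]))
```

```bash
python3 -m inch '[{"translation":[-0.25,0,0],"rotation":[-0.095,0,0]},{"translation":[-0.25,0,0],"rotation":[-0.095,0,0]},{"translation":[0,-0.18,-0.25],"rotation":[0,0,0]},{"translation":[0,-0.18,-0.25],"rotation":[0,0,0]},{"translation":[0,-0.18,-0.25],"rotation":[0,0,0]}]' 1 8
python3 - <<'E'
from h import *
np.set_printoptions(precision=4,suppress=True)
s=robot.read_state();print(s["joint_pos"],s["force"]);print(R.from_euler("xyz",s["ee_rot"],degrees=True).as_matrix())
for p in [("pink",(198.7,162.4)),("cream",(200.1,194.6)),("caramel",(232.8,194.4)),("dark",(236.5,163.5))]:
    print(p,atz(robot.capture("top"),p[1],.035))
E
```

```text
clock: 2.8
ee_pos: [0.2731, 0.5091, 0.2626]
ee_rot: [-122.6, 90.0, -31.6]
force: [0.8, 0.3, -0.3]
opening: 0.094
[ 50.5649   1.2291  95.2865  -0.0343  83.4798 -40.3922] [ 0.819   0.2679 -0.3234]
[[ 0.0005 -0.9999 -0.0168]
 [-0.0003 -0.0168  0.9999]
 [-1.     -0.0005 -0.0003]]
('pink', (198.7, 162.4)) [0.5871 0.3435 0.035 ]
('cream', (200.1, 194.6)) [0.585  0.2462 0.035 ]
('caramel', (232.8, 194.4)) [0.4857 0.2412 0.035 ]
('dark', (236.5, 163.5)) [0.4726 0.3325 0.035 ]
```

```bash
for i in 1 2 3; do python3 -m inch '[{"translation":[0,-0.173,-0.246],"rotation":[0,0,0]},{"translation":[0,-0.173,-0.246],"rotation":[0,0,0]},{"translation":[0,-0.173,-0.246],"rotation":[0,0,0]},{"translation":[0,-0.173,-0.246],"rotation":[0,0,0]},{"translation":[0,-0.173,-0.246],"rotation":[0,0,0]}]' ; done
```

```text
clock: 3.5
ee_pos: [0.4042, 0.3306, 0.2612]
ee_rot: [60.0, 89.9, 151.9]
force: [0.2, -0.3, -0.4]
opening: 0.0939
clock: 4.0
ee_pos: [0.5443, 0.1502, 0.2608]
ee_rot: [18.9, 89.8, 111.3]
force: [0.5, 0.4, 0.1]
opening: 0.0938
clock: 4.5
ee_pos: [0.6892, -0.0281, 0.2584]
ee_rot: [13.0, 89.6, 106.1]
force: [0.5, 0.6, 0.0]
opening: 0.094
```

```bash
cat > need.py <<'E'
import sys
from h import *
np.set_printoptions(precision=3,suppress=True)
# need x y z [case-yaw deg]
a=list(map(float,sys.argv[1:]));s=robot.read_state();M=R.from_euler("xyz",s["ee_rot"],degrees=True)
y=np.radians(a[3] if len(a)>3 else .7);c,n=np.cos(y),np.sin(y)
T=R.from_matrix(np.array([[0,-c,-n],[0,-n,c],[-1,0,0]]))
d=np.array(a[:3])-s["ee_pos"]
print("pos",s["ee_pos"],"t",s["clock"],"F",np.array(s["force"]),"op",round(s["opening"],4))
print("units total, aligned frame:",T.inv().apply(d)/.15," rot:",np.degrees((M.inv()*T).as_rotvec())/90)
E
python3 need.py 0.662 -0.045 0.166
python3 - <<'E'
from h import *
b=robot.capture("side");cv2.imwrite("pics/c1.png",cv2.resize(b["image"][130:290,230:380,::-1],(600,640))[:600])
E
```

```text
pos [ 0.689 -0.028  0.258] t 4.5 F [0.519 0.604 0.013] op 0.094
units total, aligned frame: [ 0.616  0.183 -0.11 ]  rot: [ 0.026  0.004 -0.001]
```

View pics/c1.png

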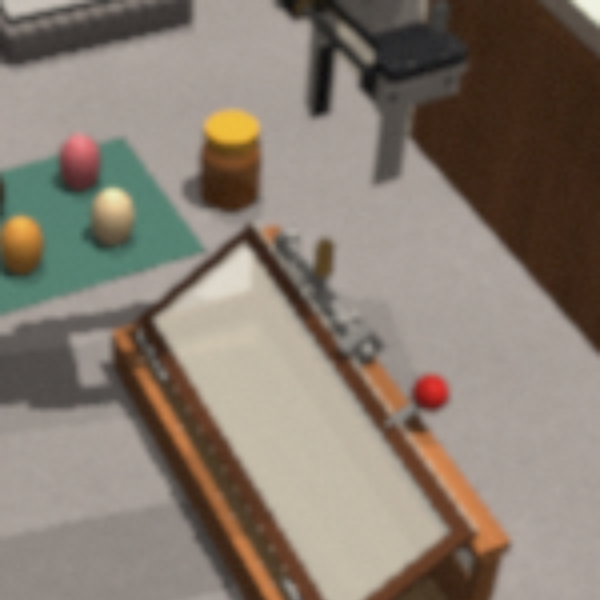

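The side view shows the open gripper above and behind the bolt knob (crop 323,258), and the red knob at (431,392). I'll line up, descend and pinch.

```bash
python3 -m inch '[{"translation":[0.03,0.09,-0.055],"rotation":[0.026,0,0]},{"translation":[0.03,0.09,-0.055],"rotation":[0,0.004,0]},{"translation":[0.1,0,0],"rotation":[0,0,0]},{"translation":[0,0,0],"rotation":[0,0,0]}]'; python3 need.py 0.662 -0.045 0.166
```

```text
clock: 4.95
ee_pos: [0.6681, -0.0492, 0.2277]
ee_rot: [100.6, 89.8, -169.0]
force: [-0.2, -0.2, -1.1]
opening: 0.0941
pos [ 0.668 -0.049  0.228] t 4.95 F [-0.17  -0.184 -1.132] op 0.0941
units total, aligned frame: [0.411 0.041 0.029]  rot: [-0.003 -0.    -0.003]
```

```bash
python3 -m inch '[{"translation":[0.1,0.04,0.02],"rotation":[0,0,0]},{"translation":[0.1,0,0],"rotation":[0,0,0]},{"translation":[0.1,0,0],"rotation":[0,0,0]},{"translation":[0.1,0,0],"rotation":[0,0,0]},{"translation":[0,0,0],"rotation":[0,0,0]}]'; python3 need.py 0.662 -0.045 0.166
python3 -m inch '[{"translation":[0,0,0],"rotation":[0,0,0]},{"translation":[0,0,0],"rotation":[0,0,0]},{"translation":[0,0,0],"rotation":[0,0,0]},{"translation":[0,0,0],"rotation":[0,0,0]},{"translation":[0,0,0],"rotation":[0,0,0]}]' -1 8;python3 -m inch '[{"translation":[0,0,0],"rotation":[0,0,0]},{"translation":[0,0,0],"rotation":[0,0,0]},{"translation":[0,0,0],"rotation":[0,0,0]}]'
```

```text
clock: 5.45
ee_pos: [0.6638, -0.0419, 0.1631]
ee_rot: [85.4, 89.8, 176.1]
force: [-0.2, -0.7, -1.1]
opening: 0.0935
pos [ 0.664 -0.042  0.163] t 5.45 F [-0.178 -0.693 -1.119] op 0.0935
units total, aligned frame: [-0.019  0.012 -0.02 ]  rot: [ 0.     0.    -0.002]
clock: 5.95
ee_pos: [0.6655, -0.0425, 0.1652]
ee_rot: [156.4, 90.0, -112.9]
force: [0.3, 0.6, 0.2]
opening: 0.0576
clock: 6.25
ee_pos: [0.6659, -0.0427, 0.1662]
ee_rot: [-128.3, 89.9, -37.6]
force: [0.2, 0.1, 0.8]
opening: 0.0333
```

```bash
python3 -m inch '[{"translation":[0,0,0],"rotation":[0,0,0]},{"translation":[0,0,0],"rotation":[0,0,0]},{"translation":[0,0,0],"rotation":[0,0,0]}]'; python3 -m inch '[{"translation":[0,0,0],"rotation":[0,0,0]},{"translation":[0,0,0],"rotation":[0,0,0]}]';python3 need.py 0.662 -0.042 0.166
```

```text
clock: 6.55
ee_pos: [0.6659, -0.0429, 0.1662]
ee_rot: [-136.7, 89.9, -46.0]
force: [-0.6, -0.1, 0.9]
opening: 0.0153
clock: 6.75
ee_pos: [0.6659, -0.0429, 0.1663]
ee_rot: [-134.9, 89.9, -44.2]
force: [0.4, -0.4, 0.4]
opening: 0.0151
pos [ 0.666 -0.043  0.166] t 6.75 F [ 0.435 -0.352  0.415] op 0.0151
units total, aligned frame: [0.002 0.026 0.006]  rot: [ 0.    -0.001  0.001]
```

```bash
python3 -m inch '[{"translation":[0,0,0.06],"rotation":[0,0,0]},{"translation":[0,0,0.06],"rotation":[0,0,0]},{"translation":[0,0,0.06],"rotation":[0,0,0]},{"translation":[0,0,0.06],"rotation":[0,0,0]}]' -1 15; python3 -m inch '[{"translation":[0,0,0.04],"rotation":[0,0,0]},{"translation":[0,0,0.04],"rotation":[0,0,0]}]';python3 -m inch '[{"translation":[0,0,0.03],"rotation":[0,0,0]},{"translation":[0,0,0.03],"rotation":[0,0,0]}]'
```

```text
clock: 7.15
ee_pos: [0.6657, -0.0065, 0.1662]
ee_rot: [-154.5, 89.7, -63.9]
force: [0.7, -2.8, 0.0]
opening: 0.0152
clock: 7.35
ee_pos: [0.6657, -0.0061, 0.1662]
ee_rot: [-177.0, 88.1, -86.3]
force: [-0.7, -24.8, -1.5]
opening: 0.0153
clock: 7.55
ee_pos: [0.6657, -0.0068, 0.166]
ee_rot: [-178.8, 86.9, -88.2]
force: [-0.2, -16.2, -1.2]
opening: 0.0155
```

```bash
python3 -m inch '[{"translation":[0,0,-0.01],"rotation":[0,0,0]},{"translation":[0,0,0],"rotation":[0,0,0]},{"translation":[0,0,0],"rotation":[0,0,0]},{"translation":[0,0,0],"rotation":[0,0,0]},{"translation":[0,0,0],"rotation":[0,0,0]}]' 1 15; python3 -m inch '[{"translation":[-0.05,0,0],"rotation":[0,0,0]},{"translation":[-0.2,0,0],"rotation":[0,0,0]},{"translation":[-0.2,0,0],"rotation":[0,0,0]},{"translation":[-0.2,0,0],"rotation":[0,0,0]},{"translation":[0,0,0],"rotation":[0,0,0]}]'; python3 need.py .681 -.196 .142
```

```text
clock: 8.05
ee_pos: [0.6652, -0.0045, 0.1657]
ee_rot: [180.0, 87.1, -89.3]
force: [-0.7, -0.2, 0.8]
opening: 0.052
clock: 8.55
ee_pos: [0.6645, 0.0022, 0.2673]
ee_rot: [178.1, 87.2, -91.1]
force: [0.6, 0.0, 0.0]
opening: 0.0916
pos [0.665 0.002 0.267] t 8.55 F [0.602 0.031 0.026] op 0.0916
units total, aligned frame: [ 0.836 -0.094 -1.323]  rot: [ 0.001 -0.031 -0.001]
```

```bash
python3 -m inch '[{"translation":[0,-0.02,-0.265],"rotation":[0,-0.031,0]},{"translation":[0,-0.02,-0.265],"rotation":[0,0,0]},{"translation":[0,-0.02,-0.265],"rotation":[0,0,0]},{"translation":[0,-0.02,-0.265],"rotation":[0,0,0]},{"translation":[0,-0.02,-0.22],"rotation":[0,0,0]}]' ; python3 -m inch '[{"translation":[0.15,0,0],"rotation":[0,0,0]},{"translation":[0,0,0],"rotation":[0,0,0]}]' ; python3 need.py .681 -.195 .142
```

```text
clock: 9.05
ee_pos: [0.6831, -0.189, 0.2678]
ee_rot: [12.5, 89.7, 103.8]
force: [0.7, 0.1, 0.0]
opening: 0.0939
clock: 9.25
ee_pos: [0.6821, -0.1939, 0.2423]
ee_rot: [33.3, 89.6, 124.3]
force: [0.0, 0.6, -1.1]
opening: 0.0942
pos [ 0.682 -0.194  0.242] t 9.25 F [ 0.028  0.632 -1.097] op 0.0942
units total, aligned frame: [ 0.669  0.007 -0.007]  rot: [ 0.003  0.003 -0.002]
```

```bash
python3 -m inch '[{"translation":[0.16,0,0],"rotation":[0,0.003,0]},{"translation":[0.16,0,0],"rotation":[0,0,0]},{"translation":[0.16,0,0],"rotation":[0,0,0]},{"translation":[0.16,0,0],"rotation":[0,0,0]},{"translation":[0,0,0],"rotation":[0,0,0]}]' ; python3 need.py .681 -.195 .142; for i in 1 2; do python3 -m inch '[{"translation":[0,0,0],"rotation":[0,0,0]},{"translation":[0,0,0],"rotation":[0,0,0]},{"translation":[0,0,0],"rotation":[0,0,0]},{"translation":[0,0,0],"rotation":[0,0,0]},{"translation":[0,0,0],"rotation":[0,0,0]}]' -1 15; done; python3 need.py .681 -.195 .142
```

```text
clock: 9.75
ee_pos: [0.6826, -0.1914, 0.1455]
ee_rot: [91.0, 89.9, -177.8]
force: [-0.8, 0.1, -0.2]
opening: 0.0941
pos [ 0.683 -0.191  0.145] t 9.75 F [-0.822  0.094 -0.166] op 0.0941
units total, aligned frame: [ 0.023  0.011 -0.024]  rot: [ 0.005 -0.    -0.001]
clock: 10.25
ee_pos: [0.6855, -0.1912, 0.1524]
ee_rot: [-122.0, 89.6, -30.7]
force: [-0.9, 1.0, -0.1]
opening: 0.0577
clock: 10.75
ee_pos: [0.686, -0.1916, 0.1536]
ee_rot: [-120.9, 89.5, -29.6]
force: [-0.0, -0.2, -0.2]
opening: 0.0174
pos [ 0.686 -0.192  0.154] t 10.75 F [-0.014 -0.157 -0.234] op 0.0174
units total, aligned frame: [ 0.077  0.033 -0.022]  rot: [ 0.006 -0.003  0.005]
```

```bash
python3 - <<'E'
from h import *
a=robot.capture("top");b=robot.capture("side")
print(robot.read_state()["opening"])
c=cv2.resize(b["image"][170:290,270:390,::-1],(480,480),interpolation=cv2.INTER_CUBIC)
d=cv2.resize(a["image"][130:210,300:380,::-1],(320,320),interpolation=cv2.INTER_CUBIC)
o=np.zeros((480,800,3),np.uint8);o[:,:480]=c;o[:320,480:]=d;cv2.imwrite("pics/c2.png",o)
s=robot.read_state()["ee_pos"];print(proj(b,s),proj(b,(.681,-.195,.157)))
E
```

```text
0.008988111715525075
(np.float64(226.97903875617635), np.float64(338.40077315474485)) (np.float64(227.38734124627638), np.float64(337.7161430760309))
```

View pics/c2.png

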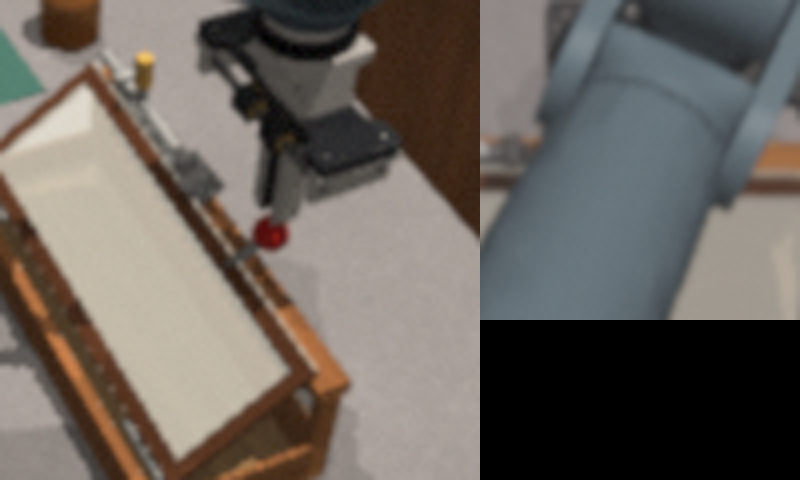

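The knob is at crop (271,234), just below the closed fingers. The tool rose about 8 mm after the descent, so the fingers squeezed off the ball. I'll reopen, settle lower and pinch again.

```bash
for i in 1 2; do python3 -m inch '[{"translation":[0,0,0],"rotation":[0,0,0]},{"translation":[0,0,0],"rotation":[0,0,0]},{"translation":[0,0,0],"rotation":[0,0,0]},{"translation":[0,0,0],"rotation":[0,0,0]},{"translation":[0,0,0],"rotation":[0,0,0]}]' 1 12; done; python3 need.py .681 -.1945 .138;  python3 -m inch '[{"translation":[0.03,0.01,-0.007],"rotation":[0,0,0]},{"translation":[0.03,0.01,-0.007],"rotation":[0,0,0]},{"translation":[0.03,0.01,0],"rotation":[0,0,0]},{"translation":[0,0,0],"rotation":[0,0,0]},{"translation":[0,0,0],"rotation":[0,0,0]}]'; python3 need.py .681 -.1945 .138
```

```text
clock: 11.35
ee_pos: [0.6859, -0.1916, 0.1534]
ee_rot: [-121.3, 89.5, -30.1]
force: [-0.4, 0.4, -0.4]
opening: 0.0456
clock: 11.85
ee_pos: [0.6858, -0.1916, 0.1534]
ee_rot: [-121.2, 89.5, -30.0]
force: [1.0, -1.1, 0.7]
opening: 0.0861
pos [ 0.686 -0.192  0.153] t 11.85 F [ 1.001 -1.064  0.668] op 0.0861
units total, aligned frame: [ 0.102  0.033 -0.019]  rot: [ 0.006 -0.003  0.004]
clock: 12.35
ee_pos: [0.6807, -0.194, 0.1379]
ee_rot: [-122.2, 89.6, -31.0]
force: [-0.4, 0.1, -0.1]
opening: 0.0937
pos [ 0.681 -0.194  0.138] t 12.35 F [-0.354  0.093 -0.081] op 0.0937
units total, aligned frame: [-0.    -0.002 -0.004]  rot: [ 0.006 -0.002  0.004]
```

```bash
for i in 1 2; do python3 -m inch '[{"translation":[0,0,0],"rotation":[0,0,0]},{"translation":[0,0,0],"rotation":[0,0,0]},{"translation":[0,0,0],"rotation":[0,0,0]},{"translation":[0,0,0],"rotation":[0,0,0]},{"translation":[0,0,0],"rotation":[0,0,0]}]' -1 12; done; python3 need.py .681 -.1945 .138
python3 - <<'E'
import numpy as np
# knob path in case x,z from closed; incremental 10 rows per 1.35
t=np.radians(35)+np.linspace(0,1.35,16);P=178*np.c_[np.cos(t),np.sin(t)]
d=np.diff(P,axis=0)/150
for r in d: print("trans x(-dz) %.3f  y(-dx) %.3f"%(-r[1],-r[0]))
E
```

```text
clock: 12.85
ee_pos: [0.681, -0.194, 0.1385]
ee_rot: [-121.4, 89.5, -30.1]
force: [0.4, -0.9, 0.4]
opening: 0.0575
clock: 13.35
ee_pos: [0.6812, -0.1961, 0.1387]
ee_rot: [-135.9, 89.4, -44.7]
force: [0.0, 2.1, 0.4]
opening: 0.0278
pos [ 0.681 -0.196  0.139] t 13.35 F [0.03  2.06  0.395] op 0.0278
units total, aligned frame: [0.005 0.001 0.011]  rot: [ 0.006 -0.005  0.005]
trans x(-dz) -0.085  y(-dx) 0.065
trans x(-dz) -0.078  y(-dx) 0.072
trans x(-dz) -0.072  y(-dx) 0.079
trans x(-dz) -0.064  y(-dx) 0.085
trans x(-dz) -0.056  y(-dx) 0.091
trans x(-dz) -0.048  y(-dx) 0.095
trans x(-dz) -0.039  y(-dx) 0.099
trans x(-dz) -0.030  y(-dx) 0.102
trans x(-dz) -0.021  y(-dx) 0.105
trans x(-dz) -0.011  y(-dx) 0.106
trans x(-dz) -0.002  y(-dx) 0.107
trans x(-dz) 0.008  y(-dx) 0.106
trans x(-dz) 0.018  y(-dx) 0.105
trans x(-dz) 0.027  y(-dx) 0.103
trans x(-dz) 0.036  y(-dx) 0.100
```

```bash
python3 -m inch '[{"translation":[0,0,0],"rotation":[0,0,0]},{"translation":[-0.085,0.065,0],"rotation":[0,0,0]},{"translation":[-0.078,0.072,0],"rotation":[0,0,0]},{"translation":[0,0,0],"rotation":[0,0,0]}]' -1 20; python3 need.py .681 -.196 .138;python3 -m inch '[{"translation":[-0.072,0.079,0],"rotation":[0,0,0]},{"translation":[-0.064,0.085,0],"rotation":[0,0,0]},{"translation":[-0.056,0.091,0],"rotation":[0,0,0]},{"translation":[0,0,0],"rotation":[0,0,0]}]'; python3 need.py .681 -.196 .138
```

```text
clock: 13.75
ee_pos: [0.6614, -0.1962, 0.1627]
ee_rot: [-125.5, 89.2, -34.2]
force: [-0.7, -1.2, 1.1]
opening: 0.0271
pos [ 0.661 -0.196  0.163] t 13.75 F [-0.715 -1.202  1.097] op 0.0271
units total, aligned frame: [ 0.164 -0.131 -0.   ]  rot: [ 0.006 -0.005  0.007]
clock: 14.15
ee_pos: [0.6265, -0.1964, 0.1919]
ee_rot: [-112.3, 88.6, -21.1]
force: [0.2, 0.5, 2.5]
opening: 0.0232
pos [ 0.626 -0.196  0.192] t 14.15 F [0.188 0.511 2.493] op 0.0232
units total, aligned frame: [ 0.36  -0.363 -0.002]  rot: [ 0.006 -0.006  0.014]
```

```bash
cat > knob.py <<'E'
from vis import *
np.set_printoptions(precision=4,suppress=True)
b=robot.capture("side");B=blob(b,(200,345,160,290),(170,8),120,40);print(B)
o,d=ray(b,B[0]);X=o+d*((-.196-o[1])/d[1]);h=np.array([.5892-.055+.0008,-.196,.055])
print("knob",X,"rel hinge",X-h,np.hypot(*(X-h)[[0,2]]),"door ang",np.arctan2((X-h)[2],(X-h)[0])-np.radians(35))
s=robot.read_state();print("tcp-knob",s["ee_pos"]-X,s["clock"])
cv2.imwrite("pics/k%d.png"%int(s["clock"]*100),cv2.resize(b["image"][150:270,240:380,::-1],(560,480),interpolation=cv2.INTER_CUBIC))
E
python3 knob.py; ls pics
```

```text
((np.float64(170.7962962962963), np.float64(249.53703703703704)), 54, (np.int64(166), np.int64(176), np.int64(246), np.int64(253)))
knob [ 0.3952 -0.196   0.4733] rel hinge [-0.1398 -0.      0.4183] 0.44105154817307457 door ang 1.2825235379278437
tcp-knob [ 0.2319 -0.0004 -0.2816] 14.2
c0.png
c1.png
c2.png
k1420.png
s0.png
t0.png
```

That blob is the pink egg, so I'll restrict the search box.

```bash
sed -i 's/(200,345,160,290)/(270,345,175,290)/' knob.py; python3 knob.py
```

```text
((np.float64(222.44827586206895), np.float64(322.7241379310345)), 29, (np.int64(218), np.int64(226), np.int64(321), np.int64(327)))
knob [ 0.6215 -0.196   0.2045] rel hinge [ 0.0865 -0.      0.1495] 0.1727615839211664 door ang 0.4352516267183073
tcp-knob [ 0.0059 -0.0004 -0.013 ] 14.25
```

View pics/k1420.png

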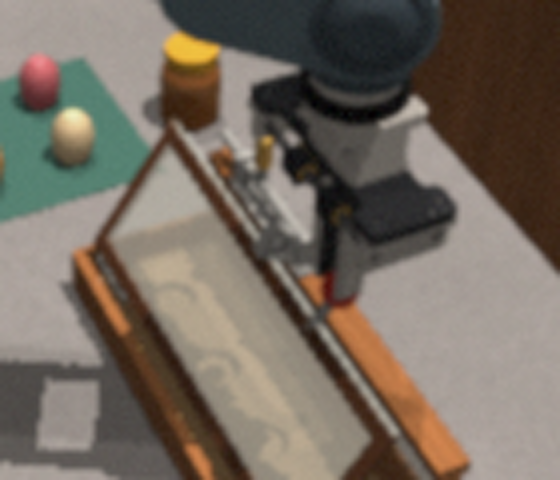

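The view shows the door partly open (about 0.43 rad), with the fingers on the red knob at crop (342,288). I'll carry on along the arc.

```bash
python3 -m inch '[{"translation":[-0.04,0.105,0],"rotation":[0,0,-0.005]},{"translation":[-0.039,0.099,0],"rotation":[0,0,0]},{"translation":[-0.030,0.102,0],"rotation":[0,0,0]},{"translation":[0,0,0],"rotation":[0,0,0]}]' -1 25; python3 need.py .681 -.196 .138; python3 knob.py
```

```text
clock: 14.65
ee_pos: [0.5877, -0.1969, 0.2091]
ee_rot: [-102.8, 87.3, -11.5]
force: [0.8, -0.1, -0.0]
opening: 0.0003
pos [ 0.588 -0.197  0.209] t 14.65 F [ 0.811 -0.073 -0.   ] op 0.0003
units total, aligned frame: [ 0.474 -0.622 -0.001]  rot: [ 0.007 -0.006  0.029]
((np.float64(221.33846153846153), np.float64(320.32307692307694)), 65, (np.int64(217), np.int64(226), np.int64(316), np.int64(325)))
knob [ 0.6124 -0.196   0.213 ] rel hinge [ 0.0774 -0.      0.158 ] 0.17597292219697758 door ang 0.5043002248959771
tcp-knob [-0.0244 -0.0009 -0.0045] 14.7
```

```bash
python3 -m inch '[{"translation":[-0.2,0,0],"rotation":[0,0,0.029]},{"translation":[-0.15,0,0],"rotation":[0,0,0]},{"translation":[0,-0.25,0],"rotation":[0,0,0]},{"translation":[0,-0.2,0],"rotation":[0,0,0]},{"translation":[0,0,0],"rotation":[0,0,0]}]' -1 25; python3 need.py .66 -.196 .198;
```

```text
clock: 15.2
ee_pos: [0.6573, -0.1935, 0.2549]
ee_rot: [114.7, 89.3, -154.0]
force: [-0.9, 0.5, 0.2]
opening: 0.0004
pos [ 0.657 -0.194  0.255] t 15.2 F [-0.855  0.485  0.233] op 0.0004
units total, aligned frame: [ 0.379 -0.018 -0.017]  rot: [ 0.007 -0.003 -0.007]
```

```bash
python3 -m inch '[{"translation":[0.1,-0.018,-0.017],"rotation":[0.007,-0.003,-0.007]},{"translation":[0.1,0,0],"rotation":[0,0,0]},{"translation":[0.1,0,0],"rotation":[0,0,0]},{"translation":[0.06,0,0],"rotation":[0,0,0]},{"translation":[0,0,0],"rotation":[0,0,0]}]'; python3 need.py .66 -.196 .198; python3 knob.py
python3 - <<'E'
import numpy as np
for a in np.arange(.5,1.36,.05):
    t=np.radians(35)+a; print(round(a,2),"tcp x %.4f z %.4f"%(.535+.178*np.cos(t)+.023,.055+.178*np.sin(t)-.017))
E
```

```text
clock: 15.7
ee_pos: [0.6592, -0.1948, 0.1923]
ee_rot: [69.6, 89.5, 160.4]
force: [-0.4, 0.0, -0.0]
opening: 0.0006
pos [ 0.659 -0.195  0.192] t 15.7 F [-0.383  0.019 -0.023] op 0.0006
units total, aligned frame: [-0.038 -0.005 -0.008]  rot: [ 0.001  0.002 -0.005]
((np.float64(221.42857142857144), np.float64(319.6349206349206)), 63, (np.int64(217), np.int64(226), np.int64(315), np.int64(324)))
knob [ 0.61   -0.196   0.2136] rel hinge [ 0.075  -0.      0.1586] 0.17545055829669545 door ang 0.518063631480582
tcp-knob [ 0.0494  0.001  -0.0206] 15.75
0.5 tcp x 0.6370 z 0.1975
0.55 tcp x 0.6289 z 0.2013
0.6 tcp x 0.6207 z 0.2046
0.65 tcp x 0.6123 z 0.2075
0.7 tcp x 0.6037 z 0.2100
0.75 tcp x 0.5951 z 0.2121
0.8 tcp x 0.5863 z 0.2137
0.85 tcp x 0.5775 z 0.2149
0.9 tcp x 0.5687 z 0.2157
0.95 tcp x 0.5598 z 0.2160
1.0 tcp x 0.5509 z 0.2159
1.05 tcp x 0.5420 z 0.2153
1.1 tcp x 0.5331 z 0.2143
1.15 tcp x 0.5244 z 0.2128
1.2 tcp x 0.5157 z 0.2109
1.25 tcp x 0.5071 z 0.2086
1.3 tcp x 0.4986 z 0.2058
1.35 tcp x 0.4903 z 0.2026
```

```bash
python3 -m inch '[{"translation":[-0.03,0.09,0],"rotation":[0,0,0]},{"translation":[-0.03,0.09,0],"rotation":[0,0,0]},{"translation":[-0.03,0.09,0],"rotation":[0,0,0]},{"translation":[-0.02,0.09,0],"rotation":[0,0,0]},{"translation":[-0.02,0.09,0],"rotation":[0,0,0]}]'; python3 need.py .5775 -.196 .213; python3 knob.py
```

```text
clock: 16.25
ee_pos: [0.5955, -0.1959, 0.2184]
ee_rot: [-92.8, 89.5, -2.0]
force: [3.4, 0.4, -0.6]
opening: 0.0003
pos [ 0.596 -0.196  0.218] t 16.25 F [ 3.426  0.376 -0.618] op 0.0003
units total, aligned frame: [0.036 0.12  0.001]  rot: [ 0.002 -0.     0.006]
((np.float64(221.7375), np.float64(309.1)), 80, (np.int64(217), np.int64(227), np.int64(304), np.int64(314)))
knob [ 0.5734 -0.196   0.227 ] rel hinge [ 0.0384 -0.      0.172 ] 0.17626317828532279 door ang 0.7402855091262937
tcp-knob [ 0.0209 -0.0002 -0.0076] 16.3
```

```bash
python3 -m inch '[{"translation":[0.02,0.08,0],"rotation":[0,0,0]},{"translation":[0.02,0.09,0],"rotation":[0,0,0]},{"translation":[0.01,0.09,0],"rotation":[0,0,0]},{"translation":[0,0.09,0],"rotation":[0,0,0]},{"translation":[0,0.09,0],"rotation":[0,0,0]}]'; python3 need.py .5155 -.196 .211; python3 knob.py
```

```text
clock: 16.8
ee_pos: [0.5402, -0.1981, 0.2279]
ee_rot: [-102.6, 87.2, -11.7]
force: [2.3, 0.4, 2.8]
opening: 0.0005
pos [ 0.54  -0.198  0.228] t 16.8 F [2.287 0.407 2.765] op 0.0005
units total, aligned frame: [0.113 0.165 0.016]  rot: [ 0.002 -0.007  0.03 ]
((np.float64(225.2923076923077), np.float64(295.04615384615386)), 65, (np.int64(221), np.int64(229), np.int64(291), np.int64(300)))
knob [ 0.5271 -0.196   0.2308] rel hinge [-0.0079 -0.      0.1758] 0.175976096572179 door ang 1.0047348806778365
tcp-knob [ 0.0116 -0.0021 -0.0028] 16.85
```

```bash
python3 -m inch '[{"translation":[0.01,0.08,0],"rotation":[0,0,0]},{"translation":[0.01,0.08,0],"rotation":[0,0,0]},{"translation":[0.01,0.08,0],"rotation":[0,0,0]}]'; python3 need.py .4903 -.196 .2026; python3 knob.py
```

```text
clock: 17.15
ee_pos: [0.5039, -0.1996, 0.2247]
ee_rot: [-105.5, 87.0, -14.6]
force: [0.6, 0.3, 0.6]
opening: 0.0007
pos [ 0.504 -0.2    0.225] t 17.15 F [0.593 0.266 0.589] op 0.0007
units total, aligned frame: [0.147 0.09  0.025]  rot: [ 0.002 -0.009  0.032]
((np.float64(225.3), np.float64(295.34285714285716)), 70, (np.int64(221), np.int64(230), np.int64(290), np.int64(300)))
knob [ 0.5281 -0.196   0.2304] rel hinge [-0.0069 -0.      0.1754] 0.17549973440192096 door ang 0.999262381266854
tcp-knob [-0.0257 -0.0034 -0.0063] 17.2
```

The fingers rode over the ball at 1.0 rad. I'll go back behind it, lower this time.

```bash
python3 -m inch '[{"translation":[-0.2,0,0.025],"rotation":[0,-0.009,0.032]},{"translation":[-0.1,0,0],"rotation":[0,0,0]},{"translation":[0,-0.28,0],"rotation":[0,0,0]},{"translation":[0,-0.22,0],"rotation":[0,0,0]},{"translation":[0,0,0],"rotation":[0,0,0]}]' -1 25; python3 need.py .575 -.196 .205; python3 -m inch '[{"translation":[0.12,0,0],"rotation":[0,0,0]},{"translation":[0.12,0,0],"rotation":[0,0,0]},{"translation":[0.06,0,0],"rotation":[0,0,0]},{"translation":[0,0,0],"rotation":[0,0,0]},{"translation":[0,0,0],"rotation":[0,0,0]}]'; python3 need.py .575 -.196 .205
```

```text
clock: 17.7
ee_pos: [0.5743, -0.1937, 0.267]
ee_rot: [66.2, 89.4, 156.9]
force: [0.1, -0.5, -0.1]
opening: 0.0006
pos [ 0.574 -0.194  0.267] t 17.7 F [ 0.12  -0.458 -0.135] op 0.0006
units total, aligned frame: [ 0.414 -0.004 -0.015]  rot: [-0.     0.003 -0.006]
clock: 18.2
ee_pos: [0.572, -0.1936, 0.2196]
ee_rot: [69.2, 89.2, 159.9]
force: [-0.0, -0.1, 0.9]
opening: 0.0004
pos [ 0.572 -0.194  0.22 ] t 18.2 F [-0.013 -0.058  0.901] op 0.0004
units total, aligned frame: [ 0.097 -0.02  -0.016]  rot: [-0.     0.003 -0.008]
```

```bash
python3 -m inch '[{"translation":[0.06,-0.02,-0.016],"rotation":[0,0.003,-0.008]},{"translation":[0.06,0,0],"rotation":[0,0,0]},{"translation":[0,0,0],"rotation":[0,0,0]},{"translation":[0,0.09,0],"rotation":[0,0,0]},{"translation":[0,0.09,0],"rotation":[0,0,0]}]' ; python3 need.py .535 -.196 .208; python3 -m inch '[{"translation":[0.02,0.09,0],"rotation":[0,0,0]},{"translation":[0.02,0.09,0],"rotation":[0,0,0]}]';python3 need.py .5155 -.196 .203; python3 knob.py
```

```text
clock: 18.7
ee_pos: [0.5491, -0.1971, 0.2019]
ee_rot: [-111.6, 89.7, -21.0]
force: [3.6, 0.2, 0.1]
opening: 0.0007
pos [ 0.549 -0.197  0.202] t 18.7 F [3.638 0.229 0.111] op 0.0007
units total, aligned frame: [-0.041  0.094  0.008]  rot: [-0.    -0.001  0.003]
clock: 18.9
ee_pos: [0.5239, -0.1979, 0.198]
ee_rot: [-107.6, 89.3, -16.9]
force: [2.3, 1.4, 2.1]
opening: 0.0008
pos [ 0.524 -0.198  0.198] t 18.9 F [2.274 1.363 2.098] op 0.0008
units total, aligned frame: [-0.034  0.056  0.013]  rot: [-0.    -0.002  0.008]
((np.float64(229.09859154929578), np.float64(285.5774647887324)), 71, (np.int64(225), np.int64(234), np.int64(281), np.int64(290)))
knob [ 0.4968 -0.196   0.2272] rel hinge [-0.0382 -0.      0.1722] 0.17641457363413485 door ang 1.1779283506101212
tcp-knob [ 0.0254 -0.0017 -0.0298] 18.95
```

```bash
python3 -m inch '[{"translation":[0.01,0.08,0.005],"rotation":[0,0,0]},{"translation":[0.02,0.08,0.005],"rotation":[0,0,0]},{"translation":[0.02,0.08,0],"rotation":[0,0,0]}]';python3 need.py .49 -.196 .203; python3 knob.py;  python3 -m inch '[{"translation":[0,0.05,0],"rotation":[0,0,0]},{"translation":[0,0.05,0],"rotation":[0,0,0]}]';python3 need.py .49 -.196 .203; python3 knob.py
```

```text
clock: 19.25
ee_pos: [0.4921, -0.1975, 0.1919]
ee_rot: [-103.0, 88.3, -12.4]
force: [35.9, 4.4, -4.6]
opening: 0.0006
pos [ 0.492 -0.198  0.192] t 19.25 F [35.893  4.402 -4.593] op 0.0006
units total, aligned frame: [-0.074  0.014  0.01 ]  rot: [-0.001 -0.004  0.019]
((np.float64(234.64197530864197), np.float64(275.2345679012346)), 81, (np.int64(230), np.int64(239), np.int64(270), np.int64(280)))
knob [ 0.4642 -0.196   0.2174] rel hinge [-0.0708 -0.      0.1624] 0.17719157912857927 door ang 1.3707978910131462
tcp-knob [ 0.0284 -0.0015 -0.0254] 19.3
clock: 19.5
ee_pos: [0.4936, -0.1975, 0.1929]
ee_rot: [-96.9, 85.3, -6.5]
force: [36.9, -1.1, -19.7]
opening: 0.0003
pos [ 0.494 -0.197  0.193] t 19.5 F [ 36.862  -1.057 -19.711] op 0.0003
units total, aligned frame: [-0.067  0.024  0.01 ]  rot: [-0.003 -0.006  0.051]
((np.float64(234.6219512195122), np.float64(275.390243902439)), 82, (np.int64(230), np.int64(239), np.int64(270), np.int64(280)))
knob [ 0.4647 -0.196   0.2173] rel hinge [-0.0703 -0.      0.1623] 0.176879592800587 door ang 1.3685324104379428
tcp-knob [ 0.0288 -0.0015 -0.0245] 19.55
```

```bash
python3 -m inch '[{"translation":[0,-0.15,0],"rotation":[0,0,0.05]},{"translation":[-0.2,-0.1,0],"rotation":[0,0,0]},{"translation":[-0.3,0,0],"rotation":[0,0,0]},{"translation":[-0.3,0,0],"rotation":[0,0,0]},{"translation":[0,0,0],"rotation":[0,0,0]}]' 1 6; python3 need.py .3 .45 .3; for i in 1 2 3; do python3 -m inch '[{"translation":[0,0.1,0.28],"rotation":[0,0,0]},{"translation":[0,0.1,0.28],"rotation":[0,0,0]},{"translation":[0,0.1,0.28],"rotation":[0,0,0]},{"translation":[0,0.1,0.28],"rotation":[0,0,0]},{"translation":[0,0.1,0.28],"rotation":[0,0,0]}]'; done; python3 need.py .3 .45 .3
```

```text
clock: 20.05
ee_pos: [0.5287, -0.1941, 0.3126]
ee_rot: [104.5, 89.4, -165.2]
force: [1.0, -0.7, 0.2]
opening: 0.037
pos [ 0.529 -0.194  0.313] t 20.05 F [ 0.968 -0.696  0.167] op 0.037
units total, aligned frame: [0.084 1.472 4.312]  rot: [-0.004 -0.002 -0.007]
clock: 20.55
ee_pos: [0.4479, 0.0175, 0.3085]
ee_rot: [94.2, 88.9, -176.0]
force: [1.0, 0.5, -0.2]
opening: 0.0773
clock: 21.05
ee_pos: [0.3653, 0.2338, 0.3046]
ee_rot: [96.8, 88.4, -173.6]
force: [0.6, 0.5, 0.5]
opening: 0.094
clock: 21.55
ee_pos: [0.2838, 0.4495, 0.3005]
ee_rot: [106.9, 88.1, -163.5]
force: [1.0, 0.0, 0.1]
opening: 0.0939
pos [0.284 0.45  0.301] t 21.55 F [0.996 0.018 0.144] op 0.0939
units total, aligned frame: [ 0.004 -0.108  0.002]  rot: [-0.012 -0.006 -0.021]
```

```bash
cat > eggs.py <<'E'
from vis import *
np.set_printoptions(precision=4,suppress=True)
def scan(pic="e.png"):
    a=robot.capture("top")
    cv2.imwrite("pics/"+pic,cv2.resize(a["image"][140:270,130:410,::-1],(800,371),interpolation=cv2.INTER_CUBIC))
    for n in ["egg1","egg2","egg3","egg4"]:
        for r in robot.regions_of(a,n)[:2]:
            x,y,w,h=r["bbox"]; rc=(y+h/2,x+w/2)
            if w<30 and h<30: print(n,r["conf"],np.array(rc),[int(w),int(h)],atz(a,rc,.03))
    return a
if __name__=="__main__":
    a=scan()
    q=a["image"][184:254,150:214].astype(int);mat=np.median(q.reshape(-1,3),0)
    m=((np.abs(q-mat).sum(2)>45)&(q[...,0]>mat[0]+12))|(q.sum(2)<150)
    l,n=nd.label(nd.binary_opening(m))
    for c,s in zip(nd.center_of_mass(m,l,range(1,n+1)),nd.sum(m,l,range(1,n+1))):
        if s>15: print(c+np.array([184,150]),s,atz(a,c+np.array([184,150]),.03))
    r=robot.place_of(a,"pocket1");print([(k["conf"],k["centre"],atz(a,k["centre"],.035)) for k in r])
    q=(.589,-.1265,.0119)
    for dy in (.138,.046,-.046,-.138):
        X=np.array([q[0]-q[2]*dy,q[1]+dy,.009]);print("pred",X,proj(a,X))
E
python3 eggs.py
```

```text
Traceback (most recent call last):
  File "eggs.py", line 12, in <module>
    a=scan()
  File "eggs.py", line 7, in scan
    for r in robot.regions_of(a,n)[:2]:
             ~~~~~~~~~~~~~~~~^^^^^
ValueError: it knows: bolt, bolt_knob, case, cup, door, door_knob, egg1_centre, egg2_centre, egg3_centre, egg4_centre, hinge, jam, pocket, tin
```

View pics/e.png

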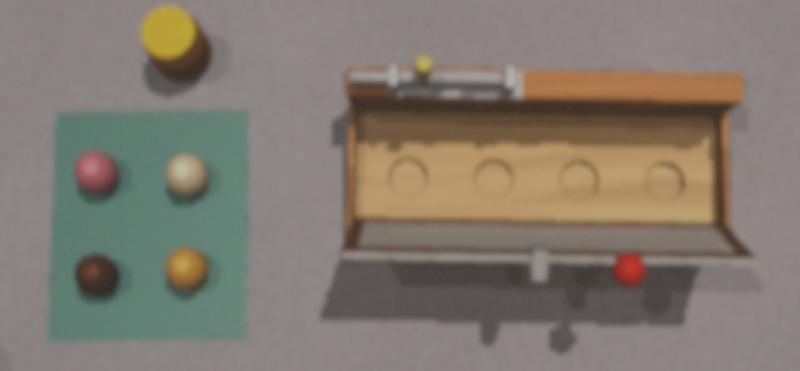

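The door is fully open with four empty pockets at crop (408,179), (494,180), (579,180) and (665,182). All four eggs are on the mat at (97,172), (186,175), (97,275) and (186,269).

```bash
sed -i 's/regions_of(a,n)/regions_of(a,n+"_centre")/; s/"pocket1"/"pocket"/' eggs.py; python3 eggs.py; python3 - <<'E'
from h import *
a=robot.capture("top");k=280/800
np.set_printoptions(precision=4,suppress=True)
for n,c,r,z in [("p",408,179,.01),("p",494,180,.01),("p",579,180,.01),("p",665,182,.01),("pink",97,172,.034),("cream",186,175,.034),("dark",97,275,.034),("caramel",186,269,.034)]:
    print(n,atz(a,(140+r*k,130+c*k),z))
E
```

```text
egg1 0.65 [235.7  164.25] [13, 15] [0.4756 0.3317 0.03  ]
egg2 0.63 [200.2  197.05] [10, 14] [0.5859 0.2398 0.03  ]
egg3 0.56 [200.6 162.8] [13, 12] [0.5823 0.3433 0.03  ]
egg4 0.61 [231.3  195.75] [8, 10] [0.4909 0.2384 0.03  ]
[198.8163 162.4558] 147.0 [0.5878 0.3447 0.03  ]
[200.125  194.5903] 144.0 [0.5859 0.2472 0.03  ]
[232.7949 194.3718] 156.0 [0.4864 0.2423 0.03  ]
[239.3611 166.7778] 36.0 [0.4648 0.3235 0.03  ]
[(0.95, [201.4, 273.2], array([0.5863, 0.009 , 0.035 ])), (0.86, [197.1, 302.5], array([ 0.6016, -0.0792,  0.035 ])), (0.71, [233.5, 438.3], array([ 0.4998, -0.4865,  0.035 ])), (0.59, [205.5, 363.9], array([ 0.5799, -0.2647,  0.035 ])), (0.59, [202.3, 335.4], array([ 0.5878, -0.1787,  0.035 ]))]
pred [0.5874 0.0115 0.009 ] (np.float64(202.70142389286283), np.float64(272.62175346620756))
pred [ 0.5885 -0.0805  0.009 ] (np.float64(203.01145149696796), np.float64(302.55178326199035))
pred [ 0.5895 -0.1725  0.009 ] (np.float64(203.3213873594957), np.float64(332.4729563362737))
pred [ 0.5906 -0.2645  0.009 ] (np.float64(203.63123152116137), np.float64(362.38527661972074))
p [0.5873 0.0109 0.01  ]
p [ 0.5883 -0.0815  0.01  ]
p [ 0.5904 -0.1729  0.01  ]
p [ 0.5903 -0.2655  0.01  ]
pink [0.5828 0.3388 0.034 ]
cream [0.5817 0.2447 0.034 ]
dark [0.4735 0.3314 0.034 ]
caramel [0.4818 0.2391 0.034 ]
```

```bash
python3 -m inch '[{"translation":[0,-0.22,-0.23],"rotation":[-0.012,-0.006,-0.021]},{"translation":[0,-0.22,-0.23],"rotation":[0,0,0]},{"translation":[0,-0.22,-0.23],"rotation":[0,0,0]},{"translation":[0,-0.22,-0.23],"rotation":[0,0,0]},{"translation":[0,-0.22,-0.23],"rotation":[0,0,0]}]' 1 6; python3 -m inch '[{"translation":[0.2,-0.15,-0.2],"rotation":[0,0,0]},{"translation":[0.25,0,0],"rotation":[0,0,0]},{"translation":[0.25,0,0],"rotation":[0,0,0]},{"translation":[0.25,0,0],"rotation":[0,0,0]},{"translation":[0,0,0],"rotation":[0,0,0]}]';  python3 need.py .484 .241 .016
```

```text
clock: 22.45
ee_pos: [0.4554, 0.2688, 0.3025]
ee_rot: [-58.2, 89.6, 32.5]
force: [0.0, -0.1, 0.1]
opening: 0.0937
clock: 22.95
ee_pos: [0.4873, 0.2264, 0.1594]
ee_rot: [-73.9, 89.1, 15.6]
force: [-0.6, 0.1, -0.3]
opening: 0.0938
pos [0.487 0.226 0.159] t 22.95 F [-0.578  0.073 -0.28 ] op 0.0938
units total, aligned frame: [0.956 0.021 0.098]  rot: [-0.013  0.003  0.01 ]
```

```bash
python3 -m inch '[{"translation":[0.05,0.01,0.09],"rotation":[-0.013,0.003,0.01]},{"translation":[0.2,0,0],"rotation":[0,0,0]},{"translation":[0.2,0,0],"rotation":[0,0,0]},{"translation":[0,0,0],"rotation":[0,0,0]},{"translation":[0,0,0],"rotation":[0,0,0]}]' ;  python3 need.py .484 .241 .016
```

```text
clock: 23.45
ee_pos: [0.4926, 0.2385, 0.1014]
ee_rot: [-79.5, 89.3, 10.9]
force: [0.2, -0.0, 0.6]
opening: 0.0939
pos [0.493 0.238 0.101] t 23.45 F [ 0.204 -0.02   0.606] op 0.0939
units total, aligned frame: [0.569 0.057 0.017]  rot: [-0.004  0.001  0.008]
```

```bash
python3 -m inch '[{"translation":[0.05,0.057,0.017],"rotation":[-0.004,0.001,0.008]},{"translation":[0.1,0,0],"rotation":[0,0,0]},{"translation":[0.1,0,0],"rotation":[0,0,0]},{"translation":[0.1,0,0],"rotation":[0,0,0]},{"translation":[0.1,0,0],"rotation":[0,0,0]}]' ;  python3 -m inch '[{"translation":[0,0,0],"rotation":[0,0,0]},{"translation":[0,0,0],"rotation":[0,0,0]}]'; python3 need.py .484 .241 .016
```

```text
clock: 23.95
ee_pos: [0.4894, 0.2426, 0.0378]
ee_rot: [-72.7, 89.2, 18.0]
force: [1.0, -0.0, -0.1]
opening: 0.0939
clock: 24.15
ee_pos: [0.4871, 0.242, 0.0345]
ee_rot: [-70.2, 89.6, 20.5]
force: [0.0, -0.1, 1.2]
opening: 0.094
pos [0.487 0.242 0.035] t 24.15 F [ 0.048 -0.128  1.203] op 0.094
units total, aligned frame: [ 0.123  0.021 -0.006]  rot: [0.001 0.002 0.005]
```

```bash
python3 -m inch '[{"translation":[0.04,0.02,0],"rotation":[0,0,0]},{"translation":[0.04,0,0],"rotation":[0,0,0]},{"translation":[0.04,0,0],"rotation":[0,0,0]},{"translation":[0,0,0],"rotation":[0,0,0]},{"translation":[0,0,0],"rotation":[0,0,0]}]' ;  python3 -m inch '[{"translation":[0,0,0],"rotation":[0,0,0]},{"translation":[0,0,0],"rotation":[0,0,0]},{"translation":[0,0,0],"rotation":[0,0,0]},{"translation":[0,0,0],"rotation":[0,0,0]},{"translation":[0,0,0],"rotation":[0,0,0]}]' -1 6; python3 -m inch '[{"translation":[0,0,0],"rotation":[0,0,0]},{"translation":[0,0,0],"rotation":[0,0,0]},{"translation":[0,0,0],"rotation":[0,0,0]}]'; python3 need.py .484 .241 .016
```

```text
clock: 24.65
ee_pos: [0.4851, 0.2424, 0.0164]
ee_rot: [-71.8, 89.4, 18.9]
force: [0.0, 0.7, -0.0]
opening: 0.094
clock: 25.15
ee_pos: [0.4859, 0.2425, 0.0173]
ee_rot: [-72.6, 89.3, 18.2]
force: [0.3, 0.5, 0.8]
opening: 0.0572
clock: 25.45
ee_pos: [0.4861, 0.2424, 0.0175]
ee_rot: [-74.8, 89.3, 16.0]
force: [-0.3, -0.5, -0.3]
opening: 0.041
pos [0.486 0.242 0.017] t 25.45 F [-0.324 -0.469 -0.338] op 0.041
units total, aligned frame: [ 0.01   0.014 -0.009]  rot: [0.001 0.002 0.008]
```

```bash
python3 -m inch '[{"translation":[-0.1,0,0],"rotation":[0,0,0]},{"translation":[-0.2,0,0],"rotation":[0,0,0]},{"translation":[-0.25,-0.1,0],"rotation":[0,0,0]},{"translation":[-0.25,-0.2,0],"rotation":[0,0,0]},{"translation":[-0.2,-0.2,0],"rotation":[0,0,0]}]' ; python3 -m inch '[{"translation":[0,-0.15,-0.2],"rotation":[0,0,0]},{"translation":[0,-0.03,-0.28],"rotation":[0,0,0]},{"translation":[0,0,-0.28],"rotation":[0,0,0]},{"translation":[0,0,-0.28],"rotation":[0,0,0]},{"translation":[0,0,-0.28],"rotation":[0,0,0]}]'; python3 need.py .589 -.265 .15; python3 - <<'E'
from h import *
b=robot.capture("side");cv2.imwrite("pics/h1.png",cv2.resize(b["image"][110:270,210:370,::-1],(600,600),interpolation=cv2.INTER_CUBIC))
E
```

```text
clock: 25.95
ee_pos: [0.5535, 0.2424, 0.1695]
ee_rot: [77.4, 89.8, 168.3]
force: [0.3, 0.3, -1.3]
opening: 0.0407
clock: 26.45
ee_pos: [0.5925, 0.0437, 0.1833]
ee_rot: [-77.5, 89.0, 13.9]
force: [0.1, -0.2, -0.8]
opening: 0.0408
pos [0.593 0.044 0.183] t 26.45 F [ 0.062 -0.21  -0.826] op 0.0408
units total, aligned frame: [ 0.222  0.049 -2.057]  rot: [0.007 0.003 0.011]
```

View pics/h1.png

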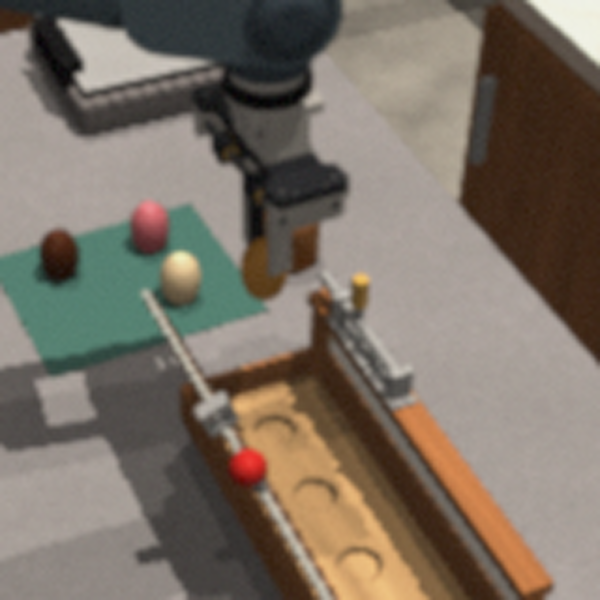

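The caramel egg hangs upright in the fingers at crop (264,268), a bit towards the robot side, and the arm has plenty of height. I'll measure its offset in the grip.

```bash
cat > held.py <<'E'
# egg centre seen in side view (crop 210,110, x3.75) -> offset from TCP
import sys
from vis import *
np.set_printoptions(precision=4,suppress=True)
def off(rc):
    b=robot.capture("side");s=robot.read_state()["ee_pos"];o,d=ray(b,rc);X=o+d*((s[1]-o[1])/d[1]);print("egg-tcp",X-s)
off((110+float(sys.argv[2])/3.75,210+float(sys.argv[1])/3.75))
E
python3 held.py 264 268
```

```text
egg-tcp [-0.0064  0.      0.0118]
```

```bash
python3 -m inch '[{"translation":[0,0,-0.24],"rotation":[0.007,0.003,0.01]},{"translation":[0,0,-0.25],"rotation":[0,0,0]},{"translation":[0,0,-0.25],"rotation":[0,0,0]},{"translation":[0,0,-0.25],"rotation":[0,0,0]},{"translation":[0,0,-0.25],"rotation":[0,0,0]}]' ; python3 -m inch '[{"translation":[0,0,-0.25],"rotation":[0,0,0]},{"translation":[0,0,-0.25],"rotation":[0,0,0]},{"translation":[0,0,-0.2],"rotation":[0,0,0]},{"translation":[0,0,0],"rotation":[0,0,0]},{"translation":[0,0,0],"rotation":[0,0,0]}]'; python3 need.py .595 -.265 .09
```

```text
clock: 27.05
ee_pos: [0.5949, -0.1442, 0.1875]
ee_rot: [-83.0, 89.7, 7.8]
force: [0.7, 0.2, -1.3]
opening: 0.041
clock: 27.55
ee_pos: [0.597, -0.2531, 0.191]
ee_rot: [-81.8, 89.6, 8.8]
force: [-0.2, 0.8, -1.3]
opening: 0.0409
pos [ 0.597 -0.253  0.191] t 27.55 F [-0.204  0.802 -1.27 ] op 0.0409
units total, aligned frame: [ 0.674  0.014 -0.079]  rot: [-0.     0.001  0.004]
```

```bash
python3 -m inch '[{"translation":[0.05,0.01,-0.07],"rotation":[0,0,0.004]},{"translation":[0.15,0,0],"rotation":[0,0,0]},{"translation":[0.15,0,0],"rotation":[0,0,0]},{"translation":[0.15,0,0],"rotation":[0,0,0]},{"translation":[0.15,0,0],"rotation":[0,0,0]}]' ; python3 -m inch '[{"translation":[0.05,0,0],"rotation":[0,0,0]},{"translation":[0,0,0],"rotation":[0,0,0]},{"translation":[0,0,0],"rotation":[0,0,0]}]'; python3 need.py .595 -.265 .022
```

```text
clock: 28.05
ee_pos: [0.5994, -0.2601, 0.0948]
ee_rot: [-115.1, 89.6, -24.0]
force: [0.2, -0.2, -1.3]
opening: 0.0408
clock: 28.35
ee_pos: [0.5976, -0.2564, 0.0831]
ee_rot: [-21.9, 89.9, 69.4]
force: [0.7, 0.9, -0.8]
opening: 0.0407
pos [ 0.598 -0.256  0.083] t 28.35 F [ 0.667  0.922 -0.753] op 0.0407
units total, aligned frame: [ 0.407  0.018 -0.057]  rot: [0.007 0.001 0.   ]
```

```bash
python3 -m inch '[{"translation":[0,0.018,-0.057],"rotation":[0.007,0,0]},{"translation":[0.07,0,0],"rotation":[0,0,0]},{"translation":[0.07,0,0],"rotation":[0,0,0]},{"translation":[0.07,0,0],"rotation":[0,0,0]},{"translation":[0,0,0],"rotation":[0,0,0]}]' ; python3 need.py .595 -.265 .022
```

```text
clock: 28.85
ee_pos: [0.5969, -0.2672, 0.0528]
ee_rot: [-113.6, 89.7, -23.0]
force: [0.1, 0.1, -1.7]
opening: 0.041
pos [ 0.597 -0.267  0.053] t 28.85 F [ 0.103  0.14  -1.691] op 0.041
units total, aligned frame: [0.205 0.012 0.015]  rot: [-0.001 -0.002  0.003]
```

```bash
python3 -m inch '[{"translation":[0.04,0.012,0.015],"rotation":[0,0,0]},{"translation":[0.04,0,0],"rotation":[0,0,0]},{"translation":[0.04,0,0],"rotation":[0,0,0]},{"translation":[0.03,0,0],"rotation":[0,0,0]},{"translation":[0,0,0],"rotation":[0,0,0]}]' ; python3 need.py .595 -.265 .022;  python3 -m inch '[{"translation":[0.02,0,0],"rotation":[0,0,0]},{"translation":[0.015,0,0],"rotation":[0,0,0]},{"translation":[0.0,0,0],"rotation":[0,0,0]}]' ; python3 need.py .595 -.265 .022
```

```text
clock: 29.35
ee_pos: [0.5948, -0.2644, 0.0277]
ee_rot: [-110.6, 89.7, -20.0]
force: [-0.1, 0.2, -1.0]
opening: 0.041
pos [ 0.595 -0.264  0.028] t 29.35 F [-0.117  0.218 -1.04 ] op 0.041
units total, aligned frame: [ 0.038 -0.001 -0.004]  rot: [-0.001 -0.001  0.003]
clock: 29.65
ee_pos: [0.5954, -0.2647, 0.0228]
ee_rot: [-113.8, 89.6, -23.2]
force: [-0.1, -0.7, -0.6]
opening: 0.0413
pos [ 0.595 -0.265  0.023] t 29.65 F [-0.071 -0.724 -0.638] op 0.0413
units total, aligned frame: [ 0.005  0.003 -0.002]  rot: [-0.001 -0.002  0.004]
```

```bash
python3 -m inch '[{"translation":[0,0,0],"rotation":[0,0,0]},{"translation":[0,0,0],"rotation":[0,0,0]},{"translation":[0,0,0],"rotation":[0,0,0]},{"translation":[0,0,0],"rotation":[0,0,0]},{"translation":[0,0,0],"rotation":[0,0,0]}]' 0.3;  python3 -m inch '[{"translation":[-0.1,0,0],"rotation":[0,0,0]},{"translation":[-0.2,0,0],"rotation":[0,0,0]},{"translation":[-0.25,0,0],"rotation":[0,0,0]},{"translation":[-0.3,0,0],"rotation":[0,0,0]},{"translation":[-0.3,0,0],"rotation":[0,0,0]}]' ; python3 need.py .583 .245 .19;python3 - <<'E'
from h import *
b=robot.capture("side");cv2.imwrite("pics/h2.png",cv2.resize(b["image"][130:290,210:370,::-1],(600,600),interpolation=cv2.INTER_CUBIC))
E
```

```text
clock: 30.15
ee_pos: [0.5963, -0.2653, 0.0239]
ee_rot: [-116.3, 89.5, -25.7]
force: [0.6, -0.6, -0.1]
opening: 0.061
clock: 30.65
ee_pos: [0.5909, -0.2621, 0.1973]
ee_rot: [44.1, 89.6, 134.7]
force: [-0.1, -0.9, 0.8]
opening: 0.0612
pos [ 0.591 -0.262  0.197] t 30.65 F [-0.063 -0.892  0.773] op 0.0612
units total, aligned frame: [0.049 0.011 3.381]  rot: [-0.001  0.003 -0.003]
```

View pics/h2.png

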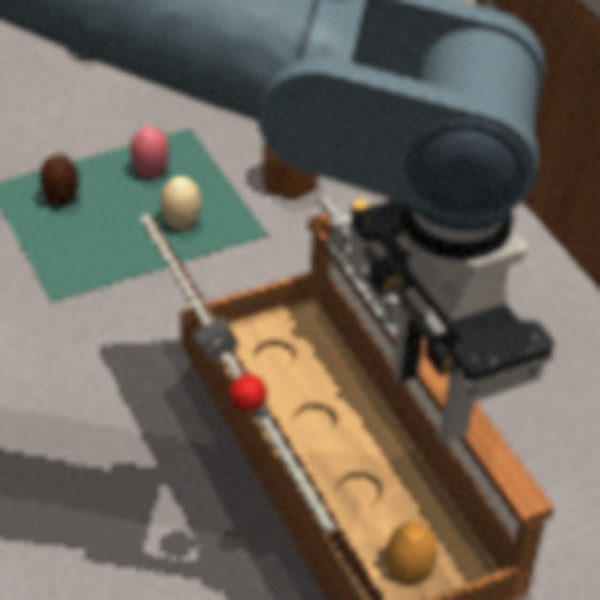

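The caramel egg stands upright in the near pocket (crop 411,551). Next is cream.

```bash
for i in 1 2; do python3 -m inch '[{"translation":[0,0,0.31],"rotation":[0,0,0]},{"translation":[0,0,0.31],"rotation":[0,0,0]},{"translation":[0,0,0.31],"rotation":[0,0,0]},{"translation":[0,0,0.31],"rotation":[0,0,0]},{"translation":[0,0,0.31],"rotation":[0,0,0]}]' 1 6; done; python3 -m inch '[{"translation":[0.05,0,0.2],"rotation":[0,0,0]},{"translation":[0,0,0],"rotation":[0,0,0]},{"translation":[0,0,0],"rotation":[0,0,0]}]'; python3 need.py .582 .245 .07
```

```text
clock: 31.2
ee_pos: [0.5966, -0.0326, 0.2183]
ee_rot: [-117.1, 88.3, -27.1]
force: [0.0, 0.9, -0.3]
opening: 0.0935
clock: 31.7
ee_pos: [0.596, 0.2097, 0.222]
ee_rot: [-110.6, 87.8, -20.6]
force: [0.0, -0.6, 0.5]
opening: 0.094
clock: 32.0
ee_pos: [0.5955, 0.2466, 0.2171]
ee_rot: [-106.7, 87.6, -16.2]
force: [-0.1, -0.3, 0.8]
opening: 0.0939
pos [0.595 0.247 0.217] t 32.0 F [-0.119 -0.253  0.846] op 0.0939
units total, aligned frame: [ 0.981  0.09  -0.01 ]  rot: [-0.003 -0.008  0.026]
```

```bash
python3 -m inch '[{"translation":[0.1,0.09,0],"rotation":[0,-0.008,0.026]},{"translation":[0.2,0,0],"rotation":[0,0,0]},{"translation":[0.2,0,0],"rotation":[0,0,0]},{"translation":[0.2,0,0],"rotation":[0,0,0]},{"translation":[0.1,0,0],"rotation":[0,0,0]}]'; python3 -m inch '[{"translation":[0,0,0],"rotation":[0,0,0]},{"translation":[0,0,0],"rotation":[0,0,0]}]'; python3 need.py .582 .245 .016
```

```text
clock: 32.5
ee_pos: [0.5827, 0.2401, 0.0955]
ee_rot: [24.4, 89.8, 114.3]
force: [-0.1, 0.2, 0.7]
opening: 0.0937
clock: 32.7
ee_pos: [0.581, 0.2376, 0.093]
ee_rot: [69.0, 89.5, 158.8]
force: [0.4, 0.6, -0.3]
opening: 0.0942
pos [0.581 0.238 0.093] t 32.7 F [ 0.364  0.631 -0.312] op 0.0942
units total, aligned frame: [ 0.514 -0.007  0.049]  rot: [-0.01   0.002 -0.005]
```

```bash
python3 -m inch '[{"translation":[0.08,-0.007,0.05],"rotation":[-0.01,0,-0.005]},{"translation":[0.1,0,0],"rotation":[0,0,0]},{"translation":[0.1,0,0],"rotation":[0,0,0]},{"translation":[0.1,0,0],"rotation":[0,0,0]},{"translation":[0,0,0],"rotation":[0,0,0]}]'; python3 need.py .582 .245 .016; python3 -m inch '[{"translation":[0.06,0,0],"rotation":[0,0,0]},{"translation":[0.06,0,0],"rotation":[0,0,0]},{"translation":[0,0,0],"rotation":[0,0,0]},{"translation":[0,0,0],"rotation":[0,0,0]}]'; python3 need.py .582 .245 .016
```

```text
clock: 33.2
ee_pos: [0.5846, 0.2464, 0.035]
ee_rot: [-54.1, 89.6, 36.6]
force: [-0.6, -1.1, -1.0]
opening: 0.0938
pos [0.585 0.246 0.035] t 33.2 F [-0.613 -1.126 -0.999] op 0.0938
units total, aligned frame: [ 0.127  0.017 -0.009]  rot: [0.001 0.003 0.004]
clock: 33.6
ee_pos: [0.5848, 0.2466, 0.0151]
ee_rot: [-53.2, 89.6, 37.6]
force: [0.1, 0.2, 0.7]
opening: 0.0939
pos [0.585 0.247 0.015] t 33.6 F [0.114 0.188 0.671] op 0.0939
units total, aligned frame: [-0.006  0.019 -0.011]  rot: [0.001 0.003 0.004]
```

```bash
python3 -m inch '[{"translation":[-0.006,0.022,-0.01],"rotation":[0,0.003,0.004]},{"translation":[0,0,0],"rotation":[0,0,0]},{"translation":[0,0,0],"rotation":[0,0,0]},{"translation":[0,0,0],"rotation":[0,0,0]},{"translation":[0,0,0],"rotation":[0,0,0]}]' -1 6; python3 -m inch '[{"translation":[0,0,0],"rotation":[0,0,0]},{"translation":[0,0,0],"rotation":[0,0,0]},{"translation":[0,0,0],"rotation":[0,0,0]},{"translation":[0,0,0],"rotation":[0,0,0]}]'; python3 need.py .582 .245 .016;  python3 -m inch '[{"translation":[-0.1,0,0],"rotation":[0,0,0]},{"translation":[-0.2,0,0],"rotation":[0,0,0]},{"translation":[-0.25,0,0],"rotation":[0,0,0]},{"translation":[-0.25,0,0],"rotation":[0,0,0]},{"translation":[-0.2,0,-0.1],"rotation":[0,0,0]}]' ; python3 -m inch '[{"translation":[0,0,-0.25],"rotation":[0,0,0]},{"translation":[0,0,-0.28],"rotation":[0,0,0]},{"translation":[0,0,-0.28],"rotation":[0,0,0]},{"translation":[0,0,-0.28],"rotation":[0,0,0]},{"translation":[0,0,-0.28],"rotation":[0,0,0]}]';python3 -m inch '[{"translation":[0,0,-0.25],"rotation":[0,0,0]},{"translation":[0,0,-0.25],"rotation":[0,0,0]},{"translation":[0,0,0],"rotation":[0,0,0]}]'; python3 need.py .592 -.173 .1
```

```text
clock: 34.1
ee_pos: [0.5826, 0.2452, 0.018]
ee_rot: [-88.2, 89.9, 2.6]
force: [0.1, 0.5, 0.6]
opening: 0.0573
clock: 34.5
ee_pos: [0.5828, 0.2453, 0.0182]
ee_rot: [-85.2, 89.8, 5.6]
force: [0.3, 0.3, 0.2]
opening: 0.041
pos [0.583 0.245 0.018] t 34.5 F [0.257 0.321 0.211] op 0.041
units total, aligned frame: [ 0.015  0.005 -0.002]  rot: [0.001 0.    0.002]
clock: 35.0
ee_pos: [0.578, 0.2301, 0.1698]
ee_rot: [102.4, 89.4, -166.7]
force: [0.6, 0.9, -1.0]
opening: 0.0405
clock: 35.5
ee_pos: [0.5857, 0.0222, 0.1845]
ee_rot: [-94.5, 89.4, -3.1]
force: [0.5, -0.6, -0.5]
opening: 0.0406
clock: 35.8
ee_pos: [0.5871, -0.0603, 0.1883]
ee_rot: [-102.5, 89.2, -11.4]
force: [-0.3, 1.3, -0.2]
opening: 0.0407
pos [ 0.587 -0.06   0.188] t 35.8 F [-0.294  1.321 -0.186] op 0.0407
units total, aligned frame: [ 0.589 -0.023 -0.752]  rot: [ 0.004 -0.002  0.008]
```

```bash
cat > held2.py <<'E'
import sys
from vis import *
np.set_printoptions(precision=4,suppress=True)
b=robot.capture("side");s=robot.read_state()["ee_pos"]
for r in robot.regions_of(b,sys.argv[1])[:2]:
    x,y,w,h=r["bbox"];rc=(y+h/2,x+w/2);o,d=ray(b,rc);X=o+d*((s[1]-o[1])/d[1]);print(round(r["conf"],2),r["bbox"],"egg-tcp",X-s)
E
python3 held2.py egg2_centre; python3 -m inch '[{"translation":[0,-0.02,-0.24],"rotation":[0.004,0,0.008]},{"translation":[0,0,-0.24],"rotation":[0,0,0]},{"translation":[0.05,0,-0.2],"rotation":[0,0,0]},{"translation":[0.1,0,0],"rotation":[0,0,0]},{"translation":[0,0,0],"rotation":[0,0,0]}]'; python3 need.py .593 -.173 .08
```

```text
0.56 [285.0, 192.0, 15.2, 15.4] egg-tcp [-0.0014  0.      0.0063]
clock: 36.4
ee_pos: [0.5932, -0.154, 0.1669]
ee_rot: [-74.7, 89.9, 16.7]
force: [-0.4, 1.0, -1.0]
opening: 0.0407
pos [ 0.593 -0.154  0.167] t 36.4 F [-0.411  1.022 -0.998] op 0.0407
units total, aligned frame: [ 0.579  0.003 -0.127]  rot: [0.008 0.    0.001]
```

```bash
python3 -m inch '[{"translation":[0.1,0,-0.12],"rotation":[0.008,0,0]},{"translation":[0.15,0,0],"rotation":[0,0,0]},{"translation":[0.15,0,0],"rotation":[0,0,0]},{"translation":[0.1,0,0],"rotation":[0,0,0]},{"translation":[0,0,0],"rotation":[0,0,0]}]'; python3 need.py .592 -.173 .05; python3 -m inch '[{"translation":[0,0,0],"rotation":[0,0,0]},{"translation":[0,0,0],"rotation":[0,0,0]}]'; python3 need.py .592 -.173 .05
```

```text
clock: 36.9
ee_pos: [0.5947, -0.1691, 0.088]
ee_rot: [-84.0, 89.9, 7.1]
force: [-0.7, 0.5, -0.6]
opening: 0.0407
pos [ 0.595 -0.169  0.088] t 36.9 F [-0.661  0.498 -0.597] op 0.0407
units total, aligned frame: [ 0.253  0.018 -0.026]  rot: [0.003 0.    0.001]
clock: 37.1
ee_pos: [0.5952, -0.1688, 0.0886]
ee_rot: [-91.5, 89.8, -0.5]
force: [0.4, 1.3, -1.2]
opening: 0.0402
pos [ 0.595 -0.169  0.089] t 37.1 F [ 0.383  1.315 -1.205] op 0.0402
units total, aligned frame: [ 0.257  0.022 -0.027]  rot: [ 0.004 -0.     0.002]
```

```bash
python3 -m inch '[{"translation":[0.06,0.022,-0.027],"rotation":[0.004,0,0.002]},{"translation":[0.06,0,0],"rotation":[0,0,0]},{"translation":[0.06,0,0],"rotation":[0,0,0]},{"translation":[0.06,0,0],"rotation":[0,0,0]},{"translation":[0,0,0],"rotation":[0,0,0]}]'; python3 need.py .592 -.173 .024; python3 -m inch '[{"translation":[0.05,0,0],"rotation":[0,0,0]},{"translation":[0.05,0,0],"rotation":[0,0,0]},{"translation":[0.04,0,0],"rotation":[0,0,0]},{"translation":[0,0,0],"rotation":[0,0,0]}]'; python3 need.py .592 -.173 .023
```

```text
clock: 37.6
ee_pos: [0.5933, -0.1742, 0.0521]
ee_rot: [-123.4, 89.8, -32.8]
force: [0.0, -0.2, -0.9]
opening: 0.0404
pos [ 0.593 -0.174  0.052] t 37.6 F [ 0.011 -0.23  -0.934] op 0.0404
units total, aligned frame: [0.187 0.008 0.008]  rot: [-0.001 -0.001  0.002]
clock: 38.0
ee_pos: [0.5933, -0.1741, 0.0288]
ee_rot: [-123.4, 89.8, -32.8]
force: [-0.2, -0.8, -1.4]
opening: 0.0406
pos [ 0.593 -0.174  0.029] t 38.0 F [-0.19  -0.784 -1.408] op 0.0406
units total, aligned frame: [0.039 0.008 0.008]  rot: [-0.    -0.001  0.002]
```

```bash
python3 -m inch '[{"translation":[0.02,0.008,0.008],"rotation":[0,0,0]},{"translation":[0.017,0,0],"rotation":[0,0,0]},{"translation":[0,0,0],"rotation":[0,0,0]}]'; python3 need.py .592 -.173 .023;  python3 -m inch '[{"translation":[0,0,0],"rotation":[0,0,0]},{"translation":[0,0,0],"rotation":[0,0,0]},{"translation":[0,0,0],"rotation":[0,0,0]},{"translation":[0,0,0],"rotation":[0,0,0]},{"translation":[0,0,0],"rotation":[0,0,0]}]' 0.3;  python3 -m inch '[{"translation":[-0.1,0,0],"rotation":[0,0,0]},{"translation":[-0.2,0,0],"rotation":[0,0,0]},{"translation":[-0.25,0,0],"rotation":[0,0,0]},{"translation":[-0.3,0,0],"rotation":[0,0,0]},{"translation":[-0.3,0,0],"rotation":[0,0,0]}]' ; for i in 1 2; do python3 -m inch '[{"translation":[0,0,0.31],"rotation":[0,0,0]},{"translation":[0,0,0.31],"rotation":[0,0,0]},{"translation":[0,0,0.31],"rotation":[0,0,0]},{"translation":[0,0,0.31],"rotation":[0,0,0]},{"translation":[0,0,0.31],"rotation":[0,0,0]}]' 1 6; done; python3 -m inch '[{"translation":[0.05,0,0.2],"rotation":[0,0,0]},{"translation":[0,0,0],"rotation":[0,0,0]},{"translation":[0,0,0],"rotation":[0,0,0]}]'; python3 need.py .583 .341 .07; python3 eggs.py; python3 - <<'E'
from h import *
b=robot.capture("side");cv2.imwrite("pics/h3.png",cv2.resize(b["image"][130:290,210:370,::-1],(600,600),interpolation=cv2.INTER_CUBIC))
E
```

```text
clock: 38.3
ee_pos: [0.5925, -0.1729, 0.0237]
ee_rot: [-121.0, 89.8, -30.4]
force: [-0.6, 0.2, 0.1]
opening: 0.0402
pos [ 0.592 -0.173  0.024] t 38.3 F [-0.607  0.213  0.128] op 0.0402
units total, aligned frame: [ 0.005  0.003 -0.   ]  rot: [-0.    -0.001  0.002]
clock: 38.8
ee_pos: [0.5936, -0.1736, 0.0249]
ee_rot: [-120.1, 89.6, -29.5]
force: [-0.2, -1.0, 0.3]
opening: 0.0615
clock: 39.3
ee_pos: [0.5881, -0.1709, 0.1985]
ee_rot: [65.4, 89.6, 156.1]
force: [1.9, -0.3, -0.3]
opening: 0.0613
clock: 39.8
ee_pos: [0.5926, 0.061, 0.2169]
ee_rot: [-108.9, 88.8, -18.9]
force: [0.7, -0.0, -0.3]
opening: 0.0936
clock: 40.3
ee_pos: [0.5918, 0.3035, 0.2237]
ee_rot: [-101.2, 88.3, -11.2]
force: [0.2, 0.6, 1.0]
opening: 0.0938
clock: 40.6
ee_pos: [0.5907, 0.3407, 0.2197]
ee_rot: [-96.6, 88.1, -6.1]
force: [-0.8, -0.9, 0.2]
opening: 0.094
pos [0.591 0.341 0.22 ] t 40.6 F [-0.757 -0.896  0.187] op 0.094
units total, aligned frame: [0.998 0.051 0.003]  rot: [-0.003 -0.002  0.021]
egg2 0.73 [201.25 335.4 ] [12, 14] [ 0.592  -0.1793  0.03  ]
egg3 0.74 [199.6  163.15] [12, 10] [0.5854 0.3424 0.03  ]

[... 287 characters left out ...]
1, 0.0114, 0.035 ])), (0.79, [200.5, 333.5], array([ 0.5932, -0.173 ,  0.035 ])), (0.64, [203.6, 366.1], array([ 0.5859, -0.2714,  0.035 ])), (0.64, [198.3, 301.6], array([ 0.5978, -0.0765,  0.035 ])), (0.38, [200.9, 365.1], array([ 0.5941, -0.2685,  0.035 ])), (0.37, [231.9, 346.5], array([ 0.4985, -0.2123,  0.035 ]))]
pred [0.5874 0.0115 0.009 ] (np.float64(202.70142389286283), np.float64(272.62175346620756))
pred [ 0.5885 -0.0805  0.009 ] (np.float64(203.01145149696796), np.float64(302.55178326199035))
pred [ 0.5895 -0.1725  0.009 ] (np.float64(203.3213873594957), np.float64(332.4729563362737))
pred [ 0.5906 -0.2645  0.009 ] (np.float64(203.63123152116137), np.float64(362.38527661972074))
```

View pics/h3.png

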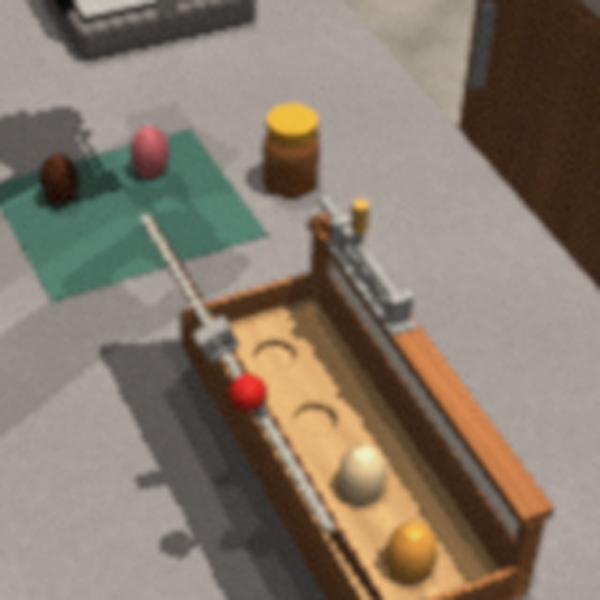

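Two eggs are in (caramel at crop 411,551 and cream at 361,474), and pink is still in place at (150,152).

```bash
python3 -m inch '[{"translation":[0.1,0.05,0.02],"rotation":[0,-0.002,0.021]},{"translation":[0.2,0,0],"rotation":[0,0,0]},{"translation":[0.2,0,0],"rotation":[0,0,0]},{"translation":[0.2,0,0],"rotation":[0,0,0]},{"translation":[0.1,0,0],"rotation":[0,0,0]}]'; python3 -m inch '[{"translation":[0,0,0],"rotation":[0,0,0]},{"translation":[0,0,0],"rotation":[0,0,0]}]'; python3 need.py .583 .341 .017
```

```text
clock: 41.45
ee_pos: [0.5842, 0.3411, 0.0948]
ee_rot: [58.7, 89.8, 148.8]
force: [-0.5, -0.7, -1.1]
opening: 0.0939
clock: 41.65
ee_pos: [0.5822, 0.3401, 0.0913]
ee_rot: [90.4, 89.4, -179.5]
force: [-0.9, 0.2, 0.7]
opening: 0.0941
pos [0.582 0.34  0.091] t 41.65 F [-0.876  0.179  0.682] op 0.0941
units total, aligned frame: [ 0.495 -0.005  0.006]  rot: [-0.007 -0.    -0.006]
```

```bash
python3 -m inch '[{"translation":[0.08,0,0.006],"rotation":[-0.007,0,-0.006]},{"translation":[0.1,0,0],"rotation":[0,0,0]},{"translation":[0.1,0,0],"rotation":[0,0,0]},{"translation":[0.1,0,0],"rotation":[0,0,0]},{"translation":[0,0,0],"rotation":[0,0,0]}]'; python3 need.py .583 .341 .017; python3 -m inch '[{"translation":[0.05,0.017,0],"rotation":[0,0,0]},{"translation":[0.05,0,0],"rotation":[0,0,0]},{"translation":[0,0,0],"rotation":[0,0,0]},{"translation":[0,0,0],"rotation":[0,0,0]}]'; python3 need.py .583 .341 .017
```

```text
clock: 42.15
ee_pos: [0.5844, 0.3421, 0.0334]
ee_rot: [-69.9, 89.6, 20.8]
force: [-0.6, -0.6, -0.7]
opening: 0.094
pos [0.584 0.342 0.033] t 42.15 F [-0.601 -0.608 -0.738] op 0.094
units total, aligned frame: [ 0.109  0.009 -0.007]  rot: [0.001 0.001 0.004]
clock: 42.55
ee_pos: [0.582, 0.3423, 0.0171]
ee_rot: [-69.7, 89.6, 21.1]
force: [0.1, 0.6, -0.3]
opening: 0.0939
pos [0.582 0.342 0.017] t 42.55 F [ 0.06   0.631 -0.337] op 0.0939
units total, aligned frame: [ 0.    -0.007 -0.009]  rot: [0.001 0.001 0.004]
```

```bash
for i in 1 2; do python3 -m inch '[{"translation":[0,0,0],"rotation":[0,0,0]},{"translation":[0,0,0],"rotation":[0,0,0]},{"translation":[0,0,0],"rotation":[0,0,0]},{"translation":[0,0,0],"rotation":[0,0,0]},{"translation":[0,0,0],"rotation":[0,0,0]}]' -1 6; done;  python3 need.py .583 .341 .017;  python3 -m inch '[{"translation":[-0.1,0,0],"rotation":[0,0,0]},{"translation":[-0.2,0,0],"rotation":[0,0,0]},{"translation":[-0.25,0,0],"rotation":[0,0,0]},{"translation":[-0.25,0,0],"rotation":[0,0,0]},{"translation":[-0.2,0,-0.1],"rotation":[0,0,0]}]' ; for i in 1 2; do python3 -m inch '[{"translation":[0,0,-0.25],"rotation":[0,0,0]},{"translation":[0,0,-0.27],"rotation":[0,0,0]},{"translation":[0,0,-0.27],"rotation":[0,0,0]},{"translation":[0,0,-0.27],"rotation":[0,0,0]},{"translation":[0,0,-0.25],"rotation":[0,0,0]}]'; done; python3 -m inch '[{"translation":[0,0,0],"rotation":[0,0,0]},{"translation":[0,0,0],"rotation":[0,0,0]}]'; python3 need.py .59 -.081 .09; python3 held2.py egg3_centre
```

```text
clock: 43.05
ee_pos: [0.5833, 0.3427, 0.019]
ee_rot: [-69.8, 89.4, 20.9]
force: [0.3, -0.7, -0.2]
opening: 0.0571
clock: 43.55
ee_pos: [0.5835, 0.3425, 0.0193]
ee_rot: [-72.3, 89.4, 18.4]
force: [0.2, -0.0, 0.6]
opening: 0.0401
pos [0.584 0.343 0.019] t 43.55 F [ 0.225 -0.006  0.57 ] op 0.0401
units total, aligned frame: [ 0.015  0.004 -0.01 ]  rot: [0.001 0.002 0.006]
clock: 44.05
ee_pos: [0.5777, 0.3267, 0.1702]
ee_rot: [96.6, 89.8, -172.5]
force: [1.1, -1.1, -0.6]
opening: 0.0402
clock: 44.55
ee_pos: [0.585, 0.1288, 0.1841]
ee_rot: [-74.2, 89.0, 17.1]
force: [-0.2, -0.5, -1.2]
opening: 0.0404
clock: 45.05
ee_pos: [0.5889, -0.0751, 0.1892]
ee_rot: [-79.6, 88.6, 11.8]
force: [0.1, 0.4, -0.8]
opening: 0.0402
clock: 45.25
ee_pos: [0.5889, -0.0795, 0.191]
ee_rot: [-82.5, 88.5, 8.5]
force: [-0.1, -0.1, -1.0]
opening: 0.0403
pos [ 0.589 -0.079  0.191] t 45.25 F [-0.123 -0.084 -1.026] op 0.0403
units total, aligned frame: [ 0.674 -0.007 -0.01 ]  rot: [0.003 0.002 0.016]
0.47 [290.7, 198.9, 10.9, 9.9] egg-tcp [-0.0004 -0.      0.0019]
```

```bash
python3 -m inch '[{"translation":[0.05,-0.007,-0.01],"rotation":[0.003,0.002,0.016]},{"translation":[0.15,0,0],"rotation":[0,0,0]},{"translation":[0.15,0,0],"rotation":[0,0,0]},{"translation":[0.15,0,0],"rotation":[0,0,0]},{"translation":[0.1,0,0],"rotation":[0,0,0]}]'; python3 -m inch '[{"translation":[0,0,0],"rotation":[0,0,0]},{"translation":[0,0,0],"rotation":[0,0,0]}]'; python3 need.py .59 -.081 .05
```

```text
clock: 45.85
ee_pos: [0.5931, -0.0748, 0.1]
ee_rot: [-147.9, 89.9, -56.6]
force: [-0.1, -0.3, -0.8]
opening: 0.0401
clock: 46.05
ee_pos: [0.5916, -0.0727, 0.0972]
ee_rot: [95.0, 89.7, -173.6]
force: [0.4, -0.8, -1.5]
opening: 0.04
pos [ 0.592 -0.073  0.097] t 46.05 F [ 0.411 -0.793 -1.511] op 0.04
units total, aligned frame: [ 0.314  0.012 -0.055]  rot: [ 0.008 -0.    -0.003]
```

```bash
python3 -m inch '[{"translation":[0.07,0.012,-0.055],"rotation":[0.008,0,-0.003]},{"translation":[0.07,0,0],"rotation":[0,0,0]},{"translation":[0.07,0,0],"rotation":[0,0,0]},{"translation":[0.07,0,0],"rotation":[0,0,0]},{"translation":[0,0,0],"rotation":[0,0,0]}]'; python3 need.py .59 -.081 .0245; python3 -m inch '[{"translation":[0.05,0.01,0],"rotation":[0,0,0]},{"translation":[0.05,0,0],"rotation":[0,0,0]},{"translation":[0.04,0,0],"rotation":[0,0,0]},{"translation":[0,0,0],"rotation":[0,0,0]}]'; python3 need.py .59 -.081 .0245
```

```text
clock: 46.55
ee_pos: [0.5917, -0.0825, 0.0544]
ee_rot: [-114.0, 89.7, -23.4]
force: [-0.5, -0.4, -1.2]
opening: 0.0401
pos [ 0.592 -0.082  0.054] t 46.55 F [-0.512 -0.366 -1.205] op 0.0401
units total, aligned frame: [0.199 0.011 0.01 ]  rot: [-0.001 -0.001  0.003]
clock: 46.95
ee_pos: [0.5903, -0.0825, 0.0316]
ee_rot: [-113.7, 89.7, -23.1]
force: [0.1, 0.1, -1.0]
opening: 0.0398
pos [ 0.59  -0.083  0.032] t 46.95 F [ 0.111  0.089 -1.02 ] op 0.0398
units total, aligned frame: [0.047 0.002 0.01 ]  rot: [-0.001 -0.001  0.003]
```

Lower the last bit, release, then go for the dark egg, with a check on the way.

```bash
python3 -m inch '[{"translation":[0.023,0.002,0.01],"rotation":[0,0,0]},{"translation":[0.02,0,0],"rotation":[0,0,0]},{"translation":[0,0,0],"rotation":[0,0,0]}]'; python3 need.py .59 -.081 .0245;  python3 -m inch '[{"translation":[0,0,0],"rotation":[0,0,0]},{"translation":[0,0,0],"rotation":[0,0,0]},{"translation":[0,0,0],"rotation":[0,0,0]},{"translation":[0,0,0],"rotation":[0,0,0]},{"translation":[0,0,0],"rotation":[0,0,0]}]' 0.3;  python3 -m inch '[{"translation":[-0.1,0,0],"rotation":[0,0,0]},{"translation":[-0.2,0,0],"rotation":[0,0,0]},{"translation":[-0.25,0,0],"rotation":[0,0,0]},{"translation":[-0.3,0,0],"rotation":[0,0,0]},{"translation":[-0.3,0,0],"rotation":[0,0,0]}]' ;  python3 -m inch '[{"translation":[0,0,0.31],"rotation":[0,0,0]},{"translation":[0,0,0.31],"rotation":[0,0,0]},{"translation":[0,0,0.31],"rotation":[0,0,0]},{"translation":[0,0,0.31],"rotation":[0,0,0]},{"translation":[0,0,0.31],"rotation":[0,0,0]}]' 1 6;  python3 -m inch '[{"translation":[0,0.18,0.26],"rotation":[0,0,0]},{"translation":[0,0.18,0.26],"rotation":[0,0,0]},{"translation":[0,0.18,0.26],"rotation":[0,0,0]},{"translation":[0,0.18,0.26],"rotation":[0,0,0]},{"translation":[0,0,0],"rotation":[0,0,0]}]'; python3 need.py .473 .3305 .07; python3 eggs.py; python3 - <<'E'
from h import *
b=robot.capture("side");cv2.imwrite("pics/h4.png",cv2.resize(b["image"][130:290,210:370,::-1],(600,600),interpolation=cv2.INTER_CUBIC))
E
```

```text
clock: 47.25
ee_pos: [0.5904, -0.081, 0.025]
ee_rot: [-113.0, 89.6, -22.4]
force: [-1.0, 0.4, -1.0]
opening: 0.0405
pos [ 0.59  -0.081  0.025] t 47.25 F [-1.004  0.408 -0.995] op 0.0405
units total, aligned frame: [ 0.003  0.003 -0.   ]  rot: [-0.001 -0.002  0.004]
clock: 47.75
ee_pos: [0.5919, -0.0814, 0.0266]
ee_rot: [-111.9, 89.5, -21.3]
force: [-0.3, -0.1, -0.5]
opening: 0.061
clock: 48.25
ee_pos: [0.5857, -0.0794, 0.2008]
ee_rot: [75.4, 89.7, 166.0]
force: [0.4, 0.5, 0.2]
opening: 0.0611
clock: 48.75
ee_pos: [0.5912, 0.1536, 0.2197]
ee_rot: [-101.3, 88.6, -11.4]
force: [1.2, -0.2, -1.2]
opening: 0.0933
clock: 49.25
ee_pos: [0.4785, 0.3206, 0.2234]
ee_rot: [-91.6, 88.2, -1.3]
force: [-0.2, -0.5, -0.1]
opening: 0.0941
pos [0.478 0.321 0.223] t 49.25 F [-0.235 -0.471 -0.095] op 0.0941
units total, aligned frame: [1.023 0.036 0.067]  rot: [-0.005 -0.001  0.02 ]
egg1 0.46 [237.2 163.8] [15, 12] [0.4711 0.3328 0.03  ]
egg3 0.64 [200.2 302.2] [12, 9] [ 0.593  -0.0786  0.03  ]
egg4 0.53 [200.6  365.25] [14, 14] [ 0.5961 -0.2698  0.03  ]
[230.6667 154.1333] 30.0 [0.4901 0.363  0.03  ]
[239.1864 165.7288] 59.0 [0.4653 0.3266 0.03  ]
[(0.94, [201.9, 334.1], array([ 0.5889, -0.1748,  0.035 ])), (0.91, [207.2, 367.5], array([ 0.5749, -0.2756,  0.035 ])), (0.91, [195.8, 303.5], array([ 0.6057, -0.0822,  0.035 ])), (0.7, [200.1, 274.3], array([0.5904, 0.0058, 0.035 ])), (0.65, [202.2, 365.9], array([ 0.5902, -0.2709,  0.035 ]))]
pred [0.5874 0.0115 0.009 ] (np.float64(202.70142389286283), np.float64(272.62175346620756))
pred [ 0.5885 -0.0805  0.009 ] (np.float64(203.01145149696796), np.float64(302.55178326199035))
pred [ 0.5895 -0.1725  0.009 ] (np.float64(203.3213873594957), np.float64(332.4729563362737))
pred [ 0.5906 -0.2645  0.009 ] (np.float64(203.63123152116137), np.float64(362.38527661972074))
```

View pics/h4.png

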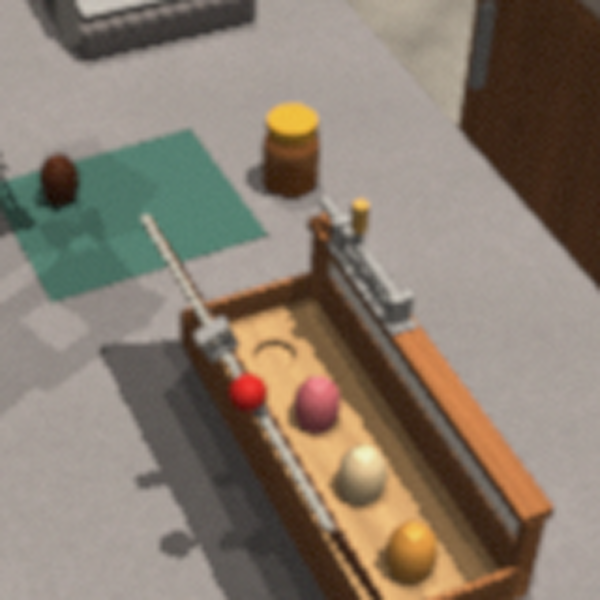

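Three eggs are upright in their pockets. The dark egg is still at crop (59,181).

```bash
python3 -c "
from h import *
b=robot.capture('side');print(atz(b,(130+181/3.75,210+59/3.75),.03))"; python3 -m inch '[{"translation":[0.1,0.036,0.067],"rotation":[-0.005,-0.001,0.02]},{"translation":[0.2,0,0],"rotation":[0,0,0]},{"translation":[0.2,0,0],"rotation":[0,0,0]},{"translation":[0.2,0,0],"rotation":[0,0,0]},{"translation":[0.1,0,0],"rotation":[0,0,0]}]'; python3 -m inch '[{"translation":[0,0,0],"rotation":[0,0,0]},{"translation":[0,0,0],"rotation":[0,0,0]}]'; python3 need.py .473 .3315 .018
```

```text
[0.47026733 0.32571581 0.03      ]
clock: 50.15
ee_pos: [0.4833, 0.3233, 0.102]
ee_rot: [-68.5, 89.7, 21.3]
force: [-0.1, -0.3, -0.3]
opening: 0.0942
clock: 50.35
ee_pos: [0.4829, 0.3219, 0.1003]
ee_rot: [-71.3, 89.9, 18.4]
force: [-0.0, 0.0, 0.1]
opening: 0.0943
pos [0.483 0.322 0.1  ] t 50.35 F [-0.004  0.033  0.102] op 0.0943
units total, aligned frame: [0.549 0.065 0.065]  rot: [-0.011  0.     0.001]
```

Aim for (.472, .330).

```bash
python3 -m inch '[{"translation":[0.05,0.075,0.055],"rotation":[-0.011,0,0]},{"translation":[0,0,0],"rotation":[0,0,0]},{"translation":[0.1,0,0],"rotation":[0,0,0]},{"translation":[0.1,0,0],"rotation":[0,0,0]},{"translation":[0,0,0],"rotation":[0,0,0]}]'; python3 need.py .472 .330 .018
```

```text
clock: 50.85
ee_pos: [0.4736, 0.3326, 0.0646]
ee_rot: [-67.3, 89.4, 23.6]
force: [-0.4, -0.3, -0.3]
opening: 0.0938
pos [0.474 0.333 0.065] t 50.85 F [-0.4   -0.299 -0.297] op 0.0938
units total, aligned frame: [ 0.311  0.011 -0.017]  rot: [0.001 0.002 0.006]
```

```bash
python3 -m inch '[{"translation":[0.08,0.011,-0.017],"rotation":[0,0.002,0.006]},{"translation":[0.08,0,0],"rotation":[0,0,0]},{"translation":[0.08,0,0],"rotation":[0,0,0]},{"translation":[0.05,0,0],"rotation":[0,0,0]},{"translation":[0,0,0],"rotation":[0,0,0]}]'; python3 need.py .472 .330 .018; for i in 1 2; do python3 -m inch '[{"translation":[0,0,0],"rotation":[0,0,0]},{"translation":[0,0,0],"rotation":[0,0,0]},{"translation":[0,0,0],"rotation":[0,0,0]},{"translation":[0,0,0],"rotation":[0,0,0]},{"translation":[0,0,0],"rotation":[0,0,0]}]' -1 6; done;  python3 need.py .472 .33 .018;  python3 -m inch '[{"translation":[-0.1,0,0],"rotation":[0,0,0]},{"translation":[-0.2,0,0],"rotation":[0,0,0]},{"translation":[-0.25,-0.05,0],"rotation":[0,0,0]},{"translation":[-0.25,-0.1,0],"rotation":[0,0,0]},{"translation":[-0.2,-0.2,0],"rotation":[0,0,0]}]'; python3 need.py .59 .011 .18
```

```text
clock: 51.35
ee_pos: [0.4714, 0.3292, 0.0159]
ee_rot: [100.4, 89.8, -168.8]
force: [0.1, 0.0, 0.7]
opening: 0.0941
pos [0.471 0.329 0.016] t 51.35 F [0.13  0.033 0.666] op 0.0941
units total, aligned frame: [-0.014 -0.004  0.005]  rot: [ 0.001 -0.    -0.002]
clock: 51.85
ee_pos: [0.4726, 0.3298, 0.0172]
ee_rot: [51.6, 90.0, 142.4]
force: [-0.8, -0.4, 1.0]
opening: 0.0575
clock: 52.35
ee_pos: [0.4731, 0.3303, 0.018]
ee_rot: [-29.4, 89.9, 61.4]
force: [0.6, 0.1, -0.6]
opening: 0.0409
pos [0.473 0.33  0.018] t 52.35 F [ 0.605  0.146 -0.636] op 0.0409
units total, aligned frame: [ 0.     0.007 -0.002]  rot: [0.001 0.001 0.001]
clock: 52.85
ee_pos: [0.5196, 0.3291, 0.1692]
ee_rot: [109.3, 89.2, -159.8]
force: [1.4, 0.3, -1.5]
opening: 0.0409
pos [0.52  0.329 0.169] t 52.85 F [ 1.357  0.259 -1.49 ] op 0.0409
units total, aligned frame: [-0.072 -0.444 -2.126]  rot: [ 0.003 -0.003 -0.009]
```

```bash
python3 -m inch '[{"translation":[-0.05,-0.2,-0.15],"rotation":[0,0,-0.009]},{"translation":[0,-0.18,-0.2],"rotation":[0,0,0]},{"translation":[0,0,-0.26],"rotation":[0,0,0]},{"translation":[0,0,-0.27],"rotation":[0,0,0]},{"translation":[0,0,-0.27],"rotation":[0,0,0]}]';python3 -m inch '[{"translation":[0,0,-0.27],"rotation":[0,0,0]},{"translation":[0,0,-0.27],"rotation":[0,0,0]},{"translation":[0,0,-0.25],"rotation":[0,0,0]},{"translation":[0,0,-0.1],"rotation":[0,0,0]},{"translation":[0,0,0],"rotation":[0,0,0]}]'; python3 need.py .59 .011 .09; python3 held2.py egg1_centre;  python3 - <<'E'
from h import *
b=robot.capture("side");cv2.imwrite("pics/h5.png",cv2.resize(b["image"][110:270,210:370,::-1],(600,600),interpolation=cv2.INTER_CUBIC))
E
```

```text
clock: 53.35
ee_pos: [0.5884, 0.1568, 0.1911]
ee_rot: [-90.0, 88.9, 1.3]
force: [1.1, 0.2, -0.6]
opening: 0.0406
clock: 53.85
ee_pos: [0.5909, 0.0139, 0.1963]
ee_rot: [-93.6, 88.6, -2.6]
force: [-0.2, -0.0, -1.5]
opening: 0.041
pos [0.591 0.014 0.196] t 53.85 F [-0.197 -0.021 -1.486] op 0.041
units total, aligned frame: [ 0.709  0.006 -0.019]  rot: [ 0.004 -0.001  0.015]
0.54 [281.9, 175.5, 9.3, 19.0] egg-tcp [ 0.0067  0.     -0.0005]
```

View pics/h5.png

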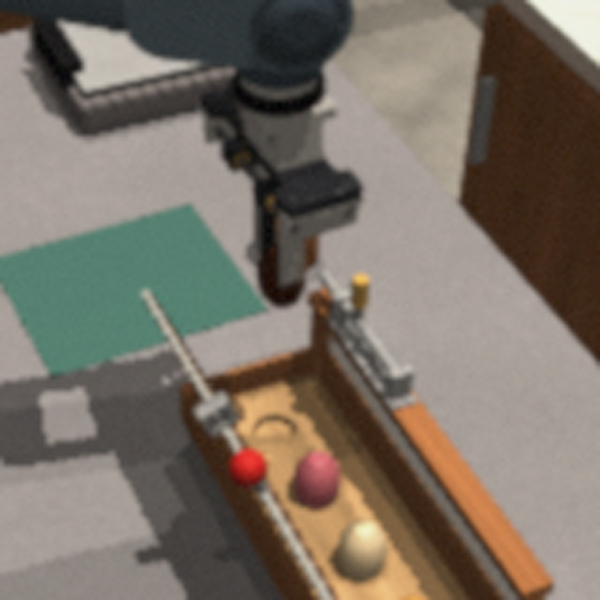

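The dark egg is held upright, about centred in the fingers (crop 281,275).

```bash
python3 held.py 281 272; python3 -m inch '[{"translation":[0.05,0.006,-0.02],"rotation":[0.004,0,0.015]},{"translation":[0.15,0,0],"rotation":[0,0,0]},{"translation":[0.15,0,0],"rotation":[0,0,0]},{"translation":[0.15,0,0],"rotation":[0,0,0]},{"translation":[0.1,0,0],"rotation":[0,0,0]}]'; python3 -m inch '[{"translation":[0,0,0],"rotation":[0,0,0]},{"translation":[0,0,0],"rotation":[0,0,0]}]'; python3 need.py .588 .011 .05
```

```text
egg-tcp [ 0.0014 -0.      0.0114]
clock: 54.55
ee_pos: [0.5917, 0.0191, 0.1037]
ee_rot: [153.5, 89.9, -115.2]
force: [-0.3, 0.4, -1.3]
opening: 0.0409
clock: 54.75
ee_pos: [0.59, 0.0205, 0.1007]
ee_rot: [91.2, 89.6, -177.4]
force: [-0.6, 0.2, -1.1]
opening: 0.0408
pos [0.59  0.02  0.101] t 54.75 F [-0.623  0.196 -1.13 ] op 0.0408
units total, aligned frame: [ 0.338  0.014 -0.063]  rot: [ 0.008 -0.    -0.004]
```

```bash
python3 -m inch '[{"translation":[0.07,0.014,-0.063],"rotation":[0.008,0,-0.004]},{"translation":[0.07,0,0],"rotation":[0,0,0]},{"translation":[0.07,0,0],"rotation":[0,0,0]},{"translation":[0.07,0,0],"rotation":[0,0,0]},{"translation":[0,0,0],"rotation":[0,0,0]}]'; python3 need.py .588 .011 .023; python3 -m inch '[{"translation":[0.05,0.015,0.005],"rotation":[0,0,0]},{"translation":[0.05,0,0],"rotation":[0,0,0]},{"translation":[0.05,0,0],"rotation":[0,0,0]},{"translation":[0,0,0],"rotation":[0,0,0]}]'; python3 need.py .588 .011 .023
```

```text
clock: 55.25
ee_pos: [0.5897, 0.0097, 0.0579]
ee_rot: [-104.3, 89.7, -13.7]
force: [-0.8, 0.3, -0.8]
opening: 0.0408
pos [0.59  0.01  0.058] t 55.25 F [-0.792  0.336 -0.819] op 0.0408
units total, aligned frame: [0.233 0.011 0.009]  rot: [-0.001 -0.001  0.003]
clock: 55.65
ee_pos: [0.5875, 0.0105, 0.0335]
ee_rot: [-103.4, 89.7, -12.8]
force: [-0.4, -0.6, -0.5]
opening: 0.0407
pos [0.588 0.011 0.033] t 55.65 F [-0.425 -0.596 -0.475] op 0.0407
units total, aligned frame: [ 0.07  -0.003  0.003]  rot: [-0.001 -0.001  0.003]
```

```bash
python3 -m inch '[{"translation":[0.03,0,0],"rotation":[0,0,0]},{"translation":[0.023,0,0],"rotation":[0,0,0]},{"translation":[0.012,0,0],"rotation":[0,0,0]},{"translation":[0,0,0],"rotation":[0,0,0]}]'; python3 need.py .588 .011 .023;  python3 -m inch '[{"translation":[0,0,0],"rotation":[0,0,0]},{"translation":[0,0,0],"rotation":[0,0,0]},{"translation":[0,0,0],"rotation":[0,0,0]},{"translation":[0,0,0],"rotation":[0,0,0]},{"translation":[0,0,0],"rotation":[0,0,0]}]' 0.3;  python3 -m inch '[{"translation":[-0.1,0,0],"rotation":[0,0,0]},{"translation":[-0.2,0,0],"rotation":[0,0,0]},{"translation":[-0.3,0,0],"rotation":[0,0,0]},{"translation":[-0.33,0,0],"rotation":[0,0,0]},{"translation":[-0.33,0,0],"rotation":[0,0,0]}]' ;  python3 -m inch '[{"translation":[-0.33,0,0],"rotation":[0,0,0]},{"translation":[-0.2,0.1,-0.2],"rotation":[0,0,0]},{"translation":[0,0.2,-0.22],"rotation":[0,0,0]},{"translation":[0,0.2,-0.22],"rotation":[0,0,0]},{"translation":[0,0.2,-0.22],"rotation":[0,0,0]}]' -1 20;  python3 need.py .42 -.1965 .3
```

```text
clock: 56.05
ee_pos: [0.588, 0.0107, 0.0244]
ee_rot: [-102.4, 89.7, -11.8]
force: [-1.2, 1.0, 1.5]
opening: 0.041
pos [0.588 0.011 0.024] t 56.05 F [-1.205  0.993  1.468] op 0.041
units total, aligned frame: [0.009 0.    0.002]  rot: [-0.001 -0.001  0.003]
clock: 56.55
ee_pos: [0.5893, 0.0104, 0.025]
ee_rot: [-102.0, 89.6, -11.4]
force: [0.0, -0.2, 0.6]
opening: 0.0612
clock: 57.05
ee_pos: [0.5826, 0.0114, 0.2141]
ee_rot: [81.0, 89.5, 171.6]
force: [1.0, -0.1, -0.2]
opening: 0.0615
clock: 57.55
ee_pos: [0.4822, -0.1204, 0.3125]
ee_rot: [-112.3, 88.9, -21.1]
force: [-0.1, -1.1, 0.2]
opening: 0.0246
pos [ 0.482 -0.12   0.313] t 57.55 F [-0.119 -1.08   0.199] op 0.0246
units total, aligned frame: [ 0.084  0.421 -0.502]  rot: [ 0.005 -0.005  0.011]
```

```bash
 python3 -m inch '[{"translation":[0,0.2,-0.2],"rotation":[0.005,-0.005,0.011]},{"translation":[0,0.2,-0.2],"rotation":[0,0,0]},{"translation":[0,0.03,-0.07],"rotation":[0,0,0]},{"translation":[0,0,0],"rotation":[0,0,0]},{"translation":[0,0,0],"rotation":[0,0,0]}]';  python3 need.py .42 -.1965 .2; python3 - <<'E'
from h import *
b=robot.capture("side");a=robot.capture("top")
c=cv2.resize(b["image"][130:290,210:370,::-1],(500,500),interpolation=cv2.INTER_CUBIC)
d=cv2.resize(a["image"][150:260,240:340,::-1],(300,330),interpolation=cv2.INTER_CUBIC)
o=np.zeros((500,800,3),np.uint8);o[:,:500]=c;o[:330,500:]=d;cv2.imwrite("pics/h6.png",o)
E
```

```text
clock: 58.05
ee_pos: [0.4139, -0.1964, 0.3185]
ee_rot: [-124.7, 89.5, -34.3]
force: [0.7, 0.3, -0.3]
opening: 0.0006
pos [ 0.414 -0.196  0.319] t 58.05 F [ 0.717  0.312 -0.322] op 0.0006
units total, aligned frame: [ 0.79  -0.041 -0.001]  rot: [-0.004 -0.003  0.005]
```

View pics/h6.png

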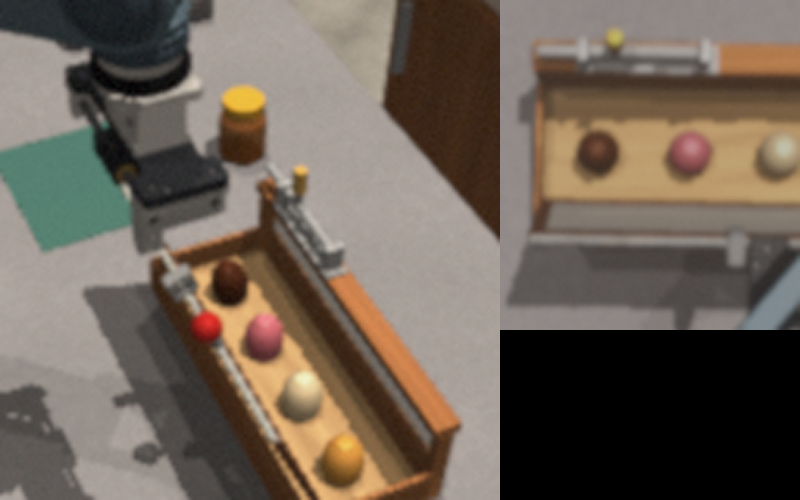

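All four eggs are upright in their pockets: dark (229,282), pink (265,337), cream (301,395) and caramel (342,460). Next I'll close the door, pushing the knob from the robot side.

```bash
 python3 -m inch '[{"translation":[0.2,-0.02,0],"rotation":[-0.004,-0.003,0.005]},{"translation":[0.2,0,0],"rotation":[0,0,0]},{"translation":[0.2,0,0],"rotation":[0,0,0]},{"translation":[0.2,0,0],"rotation":[0,0,0]},{"translation":[0,0,0],"rotation":[0,0,0]}]';  python3 -m inch '[{"translation":[0,0,0],"rotation":[0,0,0]},{"translation":[0,0,0],"rotation":[0,0,0]}]';python3 need.py .43 -.1965 .197; python3 -c "
import numpy as np
for a in np.arange(1.35,-.01,-.15):
    t=np.radians(35)+a; print(round(a,2),'knob x %.4f z %.4f'%(.535+.178*np.cos(t),.055+.178*np.sin(t)))"
```

```text
clock: 58.65
ee_pos: [0.4219, -0.1915, 0.1957]
ee_rot: [-112.3, 89.9, -20.9]
force: [-0.0, -0.6, 0.3]
opening: 0.0004
clock: 58.85
ee_pos: [0.4233, -0.1907, 0.1974]
ee_rot: [-117.4, 89.9, -25.8]
force: [-0.2, -0.4, -0.3]
opening: 0.0003
pos [ 0.423 -0.191  0.197] t 58.85 F [-0.155 -0.426 -0.279] op 0.0003
units total, aligned frame: [ 0.003 -0.044 -0.039]  rot: [ 0.01  -0.001  0.001]
1.35 knob x 0.4673 z 0.2196
1.2 knob x 0.4927 z 0.2279
1.05 knob x 0.5190 z 0.2323
0.9 knob x 0.5457 z 0.2327
0.75 knob x 0.5721 z 0.2291
0.6 knob x 0.5977 z 0.2216
0.45 knob x 0.6219 z 0.2104
0.3 knob x 0.6441 z 0.1956
0.15 knob x 0.6639 z 0.1777
0.0 knob x 0.6808 z 0.1571
```

```bash
 python3 -m inch '[{"translation":[0,-0.1,-0.039],"rotation":[0.01,0,0]},{"translation":[-0.02,-0.1,0],"rotation":[0,0,0]},{"translation":[-0.02,-0.1,0],"rotation":[0,0,0]},{"translation":[-0.02,-0.1,0],"rotation":[0,0,0]},{"translation":[0,-0.1,0],"rotation":[0,0,0]}]'; python3 need.py .5 -.1965 .215; python3 knob.py
```

```text
clock: 59.35
ee_pos: [0.5016, -0.1972, 0.218]
ee_rot: [-154.9, 89.4, -64.2]
force: [-3.1, 0.3, 2.9]
opening: 0.0007
pos [ 0.502 -0.197  0.218] t 59.35 F [-3.124  0.327  2.904] op 0.0007
units total, aligned frame: [0.02  0.01  0.005]  rot: [ 0.    -0.006  0.003]
((np.float64(226.48387096774195), np.float64(294.0)), 62, (np.int64(222), np.int64(230), np.int64(289), np.int64(298)))
knob [ 0.5239 -0.196   0.2271] rel hinge [-0.0111 -0.      0.1721] 0.17243087934657167 door ang 1.024295898252184
tcp-knob [-0.0205 -0.0014 -0.0088] 59.4
```

```bash
 python3 -m inch '[{"translation":[0.02,-0.09,0.005],"rotation":[0,-0.006,0.003]},{"translation":[0.02,-0.1,0],"rotation":[0,0,0]},{"translation":[0.01,-0.1,0],"rotation":[0,0,0]},{"translation":[0.02,-0.1,0],"rotation":[0,0,0]}]'; python3 need.py .56 -.1965 .213; python3 knob.py
```

```text
clock: 59.8
ee_pos: [0.5651, -0.1975, 0.2176]
ee_rot: [-130.2, 89.4, -39.3]
force: [-1.8, 0.3, -0.1]
opening: 0.0005
pos [ 0.565 -0.197  0.218] t 59.8 F [-1.767  0.274 -0.126] op 0.0005
units total, aligned frame: [0.031 0.034 0.007]  rot: [ 0.001 -0.004  0.005]
((np.float64(222.1186440677966), np.float64(311.4237288135593)), 59, (np.int64(218), np.int64(226), np.int64(306), np.int64(316)))
knob [ 0.5815 -0.196   0.2221] rel hinge [ 0.0465 -0.      0.1671] 0.17348071085677183 door ang 0.6883600462147506
tcp-knob [-0.0149 -0.0015 -0.0049] 59.85
```

```bash
 python3 -m inch '[{"translation":[0.03,-0.09,0.005],"rotation":[0,-0.004,0.005]},{"translation":[0.04,-0.09,0],"rotation":[0,0,0]},{"translation":[0.05,-0.09,0],"rotation":[0,0,0]},{"translation":[0.05,-0.09,0],"rotation":[0,0,0]}]'; python3 need.py .6 -.1965 .2; python3 knob.py
```

```text
clock: 60.25
ee_pos: [0.6223, -0.1973, 0.1985]
ee_rot: [-126.4, 89.6, -35.5]
force: [-1.4, 0.0, 1.2]
opening: 0.0003
pos [ 0.622 -0.197  0.198] t 60.25 F [-1.448  0.021  1.164] op 0.0003
units total, aligned frame: [-0.01   0.149  0.007]  rot: [ 0.002 -0.003  0.004]
((np.float64(222.83333333333334), np.float64(325.4583333333333)), 48, (np.int64(219), np.int64(226), np.int64(321), np.int64(329)))
knob [ 0.6316 -0.196   0.1987] rel hinge [ 0.0966 -0.      0.1437] 0.17320790896883273 door ang 0.3680972297947124
tcp-knob [-0.008  -0.0012 -0.0012] 60.3
```

```bash
 python3 -m inch '[{"translation":[0.055,-0.07,0.007],"rotation":[0.002,-0.003,0.004]},{"translation":[0.06,-0.07,0],"rotation":[0,0,0]},{"translation":[0.06,-0.07,0],"rotation":[0,0,0]}]'; python3 need.py .65 -.1965 .17; python3 knob.py
```

```text
clock: 60.6
ee_pos: [0.657, -0.1971, 0.1759]
ee_rot: [-116.3, 89.6, -25.6]
force: [-1.2, 0.3, 1.5]
opening: 0.0001
pos [ 0.657 -0.197  0.176] t 60.6 F [-1.163  0.302  1.515] op 0.0001
units total, aligned frame: [0.04  0.047 0.005]  rot: [ 0.    -0.002  0.004]
((np.float64(225.2325581395349), np.float64(332.5348837209302)), 43, (np.int64(222), np.int64(228), np.int64(328), np.int64(336)))
knob [ 0.6591 -0.196   0.1768] rel hinge [ 0.1241 -0.      0.1218] 0.17393735764425247 door ang 0.16516087175154393
tcp-knob [-0.0009 -0.0009 -0.0024] 60.65
```

```bash
 python3 -m inch '[{"translation":[0.06,-0.04,0.005],"rotation":[0,-0.002,0.004]},{"translation":[0.06,-0.04,0],"rotation":[0,0,0]}]'; python3 need.py .65 -.1965 .17; python3 knob.py
```

```text
clock: 60.85
ee_pos: [0.6738, -0.1971, 0.1591]
ee_rot: [-105.4, 89.4, -14.7]
force: [1.9, 0.9, 2.9]
opening: 0.0004
pos [ 0.674 -0.197  0.159] t 60.85 F [1.941 0.911 2.888] op 0.0004
units total, aligned frame: [-0.072  0.159  0.006]  rot: [ 0.    -0.002  0.006]
((np.float64(227.4), np.float64(336.025)), 40, (np.int64(225), np.int64(230), np.int64(332), np.int64(340)))
knob [ 0.6737 -0.196   0.1609] rel hinge [ 0.1387 -0.      0.1059] 0.17456282304950682 door ang 0.041212339609929316
tcp-knob [-0.0001 -0.0008 -0.0036] 60.9
```

```bash
 python3 -m inch '[{"translation":[0.04,0,0],"rotation":[0,0,0]},{"translation":[0.05,0,0],"rotation":[0,0,0]},{"translation":[0.05,0,0],"rotation":[0,0,0]}]'; python3 -m inch '[{"translation":[-0.1,0,0],"rotation":[0,0,0]},{"translation":[-0.2,0,0],"rotation":[0,0,0]},{"translation":[-0.2,0,0],"rotation":[0,0,0]},{"translation":[0,0,0],"rotation":[0,0,0]},{"translation":[0,0,0],"rotation":[0,0,0]}]'; python3 need.py .681 -.1965 .18; python3 knob.py
```

```text
clock: 61.2
ee_pos: [0.6757, -0.1972, 0.1506]
ee_rot: [-111.8, 89.4, -21.0]
force: [-18.6, 7.9, 37.4]
opening: 0.0005
clock: 61.7
ee_pos: [0.6696, -0.1955, 0.2238]
ee_rot: [90.6, 89.8, -178.6]
force: [-0.7, 0.0, -0.6]
opening: 0.0001
pos [ 0.67  -0.195  0.224] t 61.7 F [-0.702  0.015 -0.571] op 0.0001
units total, aligned frame: [ 0.292 -0.076 -0.008]  rot: [ 0.002 -0.    -0.003]
((np.float64(227.61111111111111), np.float64(337.3888888888889)), 54, (np.int64(224), np.int64(231), np.int64(334), np.int64(341)))
knob [ 0.6791 -0.196   0.1577] rel hinge [ 0.1441 -0.      0.1027] 0.1769904009602098 door ang 0.008330028122710775
tcp-knob [-0.0094  0.0005  0.0663] 61.75
```

The door is closed: the knob is back at its starting pixel. Now the bolt.

```bash
 python3 -m inch '[{"translation":[-0.2,0,0],"rotation":[0,0,0]},{"translation":[0,0.01,0.25],"rotation":[0,0,0]},{"translation":[0,0.01,0.25],"rotation":[0,0,0]},{"translation":[0,0.01,0.25],"rotation":[0,0,0]},{"translation":[0,0.01,0.25],"rotation":[0,0,0]}]' 1 15; python3 -m inch '[{"translation":[0,0,0.22],"rotation":[0,0,0]},{"translation":[0,0,0],"rotation":[0,0,0]},{"translation":[0,0,0],"rotation":[0,0,0]}]'; python3 need.py .663 -.0055 .166
```

```text
clock: 62.25
ee_pos: [0.656, -0.0448, 0.2417]
ee_rot: [75.8, 88.6, 166.2]
force: [0.9, -0.8, -0.3]
opening: 0.0372
clock: 62.55
ee_pos: [0.6518, -0.0057, 0.2346]
ee_rot: [76.6, 87.9, 167.3]
force: [-0.5, -1.8, -0.1]
opening: 0.0608
pos [ 0.652 -0.006  0.235] t 62.55 F [-0.508 -1.81  -0.146] op 0.0608
units total, aligned frame: [ 0.458 -0.074  0.001]  rot: [-0.     0.005 -0.023]
```

```bash
 python3 -m inch '[{"translation":[0,-0.074,0],"rotation":[0,0.005,-0.023]},{"translation":[0,0,0],"rotation":[0,0,0]},{"translation":[0,0,0],"rotation":[0,0,0]},{"translation":[0,0,0],"rotation":[0,0,0]}]' 1 15; python3 need.py .664 -.0055 .166; python3 -m inch '[{"translation":[0.1,0,0],"rotation":[0,0,0]},{"translation":[0.1,0,0],"rotation":[0,0,0]},{"translation":[0.1,0,0],"rotation":[0,0,0]},{"translation":[0,0,0],"rotation":[0,0,0]},{"translation":[0,0,0],"rotation":[0,0,0]}]'; python3 need.py .664 -.0055 .166
```

```text
clock: 62.95
ee_pos: [0.661, -0.009, 0.2296]
ee_rot: [81.6, 89.6, 172.1]
force: [0.2, -0.4, -0.4]
opening: 0.0923
pos [ 0.661 -0.009  0.23 ] t 62.95 F [ 0.216 -0.382 -0.359] op 0.0923
units total, aligned frame: [ 0.424 -0.02   0.023]  rot: [-0.003  0.001 -0.005]
clock: 63.45
ee_pos: [0.6592, -0.0102, 0.1784]
ee_rot: [81.4, 89.3, 171.8]
force: [0.5, -0.2, 0.2]
opening: 0.0937
pos [ 0.659 -0.01   0.178] t 63.45 F [ 0.54  -0.244  0.176] op 0.0937
units total, aligned frame: [ 0.083 -0.032  0.031]  rot: [-0.004  0.001 -0.008]
```

```bash
 python3 -m inch '[{"translation":[0.04,-0.032,0.031],"rotation":[-0.004,0.001,-0.008]},{"translation":[0.04,0,0],"rotation":[0,0,0]},{"translation":[0,0,0],"rotation":[0,0,0]},{"translation":[0,0,0],"rotation":[0,0,0]}]' 1 15; python3 need.py .664 -.0055 .166; for i in 1 2; do python3 -m inch '[{"translation":[0,0,0],"rotation":[0,0,0]},{"translation":[0,0,0],"rotation":[0,0,0]},{"translation":[0,0,0],"rotation":[0,0,0]},{"translation":[0,0,0],"rotation":[0,0,0]},{"translation":[0,0,0],"rotation":[0,0,0]}]' -1; done; python3 -m inch '[{"translation":[0,0,0],"rotation":[0,0,0]},{"translation":[0,0,0],"rotation":[0,0,0]},{"translation":[0,0,0],"rotation":[0,0,0]}]'; python3 need.py .664 -.0055 .166
```

```text
clock: 63.85
ee_pos: [0.6649, -0.0047, 0.1662]
ee_rot: [-91.2, 89.8, -0.4]
force: [-0.0, 0.5, -0.3]
opening: 0.0938
pos [ 0.665 -0.005  0.166] t 63.85 F [-0.008  0.501 -0.3  ] op 0.0938
units total, aligned frame: [ 0.001  0.006 -0.005]  rot: [ 0.001 -0.     0.002]
clock: 64.35
ee_pos: [0.6657, -0.0049, 0.1676]
ee_rot: [-95.7, 89.7, -5.0]
force: [0.2, 0.8, 0.3]
opening: 0.0575
clock: 64.85
ee_pos: [0.6657, -0.0051, 0.1677]
ee_rot: [-98.5, 89.7, -7.7]
force: [0.6, -3.8, 0.1]
opening: 0.0176
clock: 65.15
ee_pos: [0.6657, -0.006, 0.1677]
ee_rot: [-110.0, 89.7, -19.3]
force: [-0.1, -1.7, 0.9]
opening: 0.0155
pos [ 0.666 -0.006  0.168] t 65.15 F [-0.078 -1.729  0.892] op 0.0155
units total, aligned frame: [0.011 0.011 0.003]  rot: [ 0.    -0.001  0.004]
```

Gripped at drawn y = -0.006, so home is about -0.051.

```bash
python3 -m inch '[{"translation":[0,0,-0.06],"rotation":[0,0,0]},{"translation":[0,0,-0.06],"rotation":[0,0,0]},{"translation":[0,0,-0.06],"rotation":[0,0,0]},{"translation":[0,0,-0.06],"rotation":[0,0,0]}]' -1 20; python3 -m inch '[{"translation":[0,0,-0.05],"rotation":[0,0,0]},{"translation":[0,0,-0.05],"rotation":[0,0,0]}]';python3 -m inch '[{"translation":[0,0,-0.05],"rotation":[0,0,0]},{"translation":[0,0,-0.05],"rotation":[0,0,0]}]'
```

```text
clock: 65.55
ee_pos: [0.6659, -0.0411, 0.1677]
ee_rot: [-56.8, 89.7, 34.1]
force: [-0.1, 2.5, 0.4]
opening: 0.0151
clock: 65.75
ee_pos: [0.6659, -0.0516, 0.1676]
ee_rot: [-13.6, 88.9, 77.2]
force: [-0.7, 34.3, 4.7]
opening: 0.0152
clock: 65.95
ee_pos: [0.6659, -0.0504, 0.1674]
ee_rot: [-4.2, 87.0, 86.7]
force: [-0.5, 23.9, 4.8]
opening: 0.0152
```

The bolt is hard against the home stop after 45 mm. I'll release, retreat and check.

```bash
python3 -m inch '[{"translation":[0,0,0.01],"rotation":[0,0,0]},{"translation":[0,0,0],"rotation":[0,0,0]},{"translation":[0,0,0],"rotation":[0,0,0]},{"translation":[0,0,0],"rotation":[0,0,0]},{"translation":[0,0,0],"rotation":[0,0,0]}]' 1 15; python3 -m inch '[{"translation":[-0.05,0,0],"rotation":[0,0,0]},{"translation":[-0.2,0,0],"rotation":[0,0,0]},{"translation":[-0.25,0,0],"rotation":[0,0,0]},{"translation":[-0.25,0,0],"rotation":[0,0,0]},{"translation":[-0.2,0.1,0.1],"rotation":[0,0,0]}]'; for i in 1 2; do python3 -m inch '[{"translation":[0,0.15,0.28],"rotation":[0,0,0]},{"translation":[0,0.15,0.28],"rotation":[0,0,0]},{"translation":[0,0.15,0.28],"rotation":[0,0,0]},{"translation":[0,0.15,0.28],"rotation":[0,0,0]},{"translation":[0,0.15,0.28],"rotation":[0,0,0]}]'; done; python3 knob.py; python3 - <<'E'
from vis import *
b=robot.capture("side");a=robot.capture("top")
print("brass",blob(a,(285,300,155,167),(18,32),90),blob(b,(303,325,185,208),(18,32),90))
q=(.589,-.1265)
for d in(.075,.12): print(d,proj(a,(q[0]+.074-.0119*d,q[1]+d,.185)),proj(b,(q[0]+.074-.0119*d,q[1]+d,.181)))
print(robot.read_state()["ee_pos"])
c=cv2.resize(b["image"][160:300,225:365,::-1],(450,450),interpolation=cv2.INTER_CUBIC)
d=cv2.resize(a["image"][140:240,240:400,::-1],(350,219),interpolation=cv2.INTER_CUBIC)
o=np.zeros((450,800,3),np.uint8);o[:,:450]=c;o[:219,450:]=d;cv2.imwrite("pics/f.png",o)
E
```

```text
clock: 66.45
ee_pos: [0.6661, -0.0515, 0.1673]
ee_rot: [-5.1, 87.1, 85.7]
force: [0.2, -0.3, 0.3]
opening: 0.0518
clock: 66.95
ee_pos: [0.6479, -0.0465, 0.3095]
ee_rot: [8.3, 87.0, 98.9]
force: [0.4, -0.3, -0.0]
opening: 0.0915
clock: 67.45
ee_pos: [0.5343, 0.1627, 0.3314]
ee_rot: [-12.1, 87.2, 77.9]
force: [0.3, -0.3, 0.2]
opening: 0.0944
clock: 67.95
ee_pos: [0.4169, 0.379, 0.3455]
ee_rot: [-20.6, 87.0, 69.3]
force: [0.1, -0.1, 0.4]
opening: 0.0937
((np.float64(227.5), np.float64(337.2857142857143)), 56, (np.int64(224), np.int64(231), np.int64(334), np.int64(341)))
knob [ 0.6787 -0.196   0.1584] rel hinge [ 0.1437 -0.      0.1034] 0.17701935242613517 door ang 0.013135762196332168
tcp-knob [-0.2655  0.5804  0.1877] 68.0
brass ((np.float64(163.10344827586206), np.float64(294.2758620689655)), 29, (np.int64(160), np.int64(166), np.int64(292), np.int64(297))) ((np.float64(194.28571428571428), np.float64(311.9642857142857)), 28, (np.int64(191), np.int64(199), np.int64(310), np.int64(314)))
0.075 (np.float64(163.9234625333524), np.float64(294.68534666939405)) (np.float64(195.38216082952584), np.float64(312.1396113524372))
0.12 (np.float64(163.74924596798945), np.float64(278.17394465534204)) (np.float64(187.3297897169548), np.float64(305.96343737545465))
[0.41660834 0.37945936 0.34542041]
```

View pics/f.png

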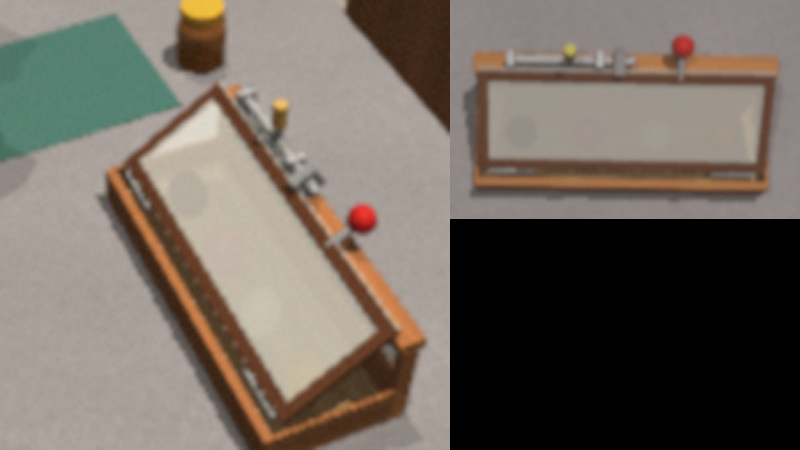

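The door is closed, the bolt rod reaches through the keeper (top crop, about 620,60), and all four eggs show faintly through the door. The bolt knob's pixel matches the home prediction, so I'll hand in.

```bash
python3 -m inch '[{"translation":[0,0,0],"rotation":[0,0,0]},{"translation":[0,0,0],"rotation":[0,0,0]}]'; python3 -c "
from cell import robot;print(robot.job_done())"
```

```text
clock: 68.3
ee_pos: [0.4176, 0.3781, 0.3459]
ee_rot: [-21.7, 87.0, 68.3]
force: [0.2, 0.1, -1.0]
opening: 0.0943
the job is handed in; nothing more can be done
None
```

The job is handed in at about 68 s of the 210 s. I drew the bolt, opened the door to its stop, set the four eggs into their own pockets, closed the door and slid the bolt home. Handing in reports no verdict.

**Last checks**
- **Eggs:** all four stood upright in their pockets in the picture taken just before I closed the door. They were gripped at 6 N, and afterwards they showed only faintly through the closed door.
- **Door:** the knob is back at its starting pixel. The measured door angle is about 0.01 rad, which is within camera error.
- **Bolt:** it hit a hard stop after about 45 mm of travel. The knob's pixels match the predicted home position to about 1 px, and the rod shows through the keeper.
- **Bystanders:** the jar stands where it was in the last picture. I did not measure the cup and tin again, but the arm never came near either.

**What went wrong or disagreed**
- The fingers slipped off the door knob twice while pinching, and once rode over it while pushing. I finished opening the door by pushing the knob from behind.
- Fingertip forces peaked at about 37 N against the door's open stop. They were about 42 N against its closed stop and about 34 N against the bolt's home stop.
- The bolt travelled 45 mm home but only about 37 mm when drawn, so it had probably not started fully home.

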